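# Bring a sample round on the carousel and slide it under the reader

## Robot

A 6-joint arm with a two-finger parallel gripper is mounted at the origin on a cart in front of the work surface, level with it; the furniture and walls round the work are solid. World frame = base frame: x ahead of the robot, y to its left, z up, the work surface at z = 0. Lengths are in m, angles in rad, forces in N, time in s.
With the tool pointing down it reaches from about 0.3 to 0.875 m from the base axis. Payload 6.4 kg.
Tool frame: the origin (TCP) lies midway between the tips of the shut fingers; the grasp point (between the pads) lies 19 mm behind it; z points along the fingers, y is the direction in which the jaws open and shut (so a half turn about z gives the same grasp; the last joint's range is limited). The gripper opens to 85 mm and grips with 20 to 120 N. Pads are 22 mm wide; open, the fingers measure 114 mm over their backs; the gripper's body (76 mm by 85 mm) begins 54 mm behind the grasp point. The pads swing forward as they close: fully open they stand 13 mm farther back than shut.
Start: joints at [0.926, 0.181, 1.607, -0, 1.354, -0.206], TCP at [0.244, 0.521, 0.231] pointing down, gripper open.
Joint ranges: [-2.99, 2.99], [-0.89, 2.07], [0.3, 2.58], [-1.14, 4.28], [0, 2.63], [-3.12, 3.12]. Speed limits (rad/s): [2.57, 2.57, 3.01, 3.14, 3.14, 3.14].

## Interface

Orientations are given as a unit quaternion [w, x, y, z].
In Python, from bench import ctrl gives the robot as it stands.
- The arm moves only by the tool apply_moves, never from a script. Its argument "plan" is a list of rows, each an object with "translation": the shift along the tool's x, y, z in m, a list of three; "angular": the turn, a rotation vector about the tool's x, y, z in rad, a list of three; "hand": the finger opening in m, from 0 to 0.0854. In form: [{"translation": [x, y, z], "angular": [rx, ry, rz], "hand": hand}, ...]. A call has 1 to 10 rows; each row shifts and turns the commanded pose from where the row before left it, along the tool's axes as they then stand; what a row does not reach is not made up. A row lasts 1/8 s, in which the tool goes at most 62.5 mm and 10.7 degrees, less where a joint would pass 70% of its speed; a pose out of reach is approached as far as the arm can. A call with a gripper value outside its range is refused whole. The fingers move at their own pace and stop on an object; the grip force is fixed at half the most. Time passes only in rows, so rows that do not move let the fingers close. It gives the time, the measured TCP pose, the force and the opening at its end, in the units of the state.
- ctrl.get_obs(): the state, without advancing time (a new reading comes with each control period).
- ctrl.camera(name): name is "scene" or "top"; returns a dict with "img" (480x640x3 uint8, red, green, blue), "K" (3x3 intrinsics, pixels), "eye" and "orientation" of the camera in the world. Camera axes: x right, y up, looking along -z (the intrinsics and any distortion apply to the point x, -y, -z); pixel columns grow to the right and rows downward; lengths in m; the calibration is good to about 2 mm. A picture is of the moment at which its call begins. There is no depth.
- ctrl.hand_in(): hands the job in, once; it reports no verdict.
The state is a dict: "time_s": time; "q": joint angles; "dq": joint speeds; "joint_efforts": joint torques, N m; "eef_pos": TCP position; "eef_rot": TCP orientation; "wrist_force": force on the tool from outside, world axes, zero at the start; "torque": the same for the moment, N m; "opening": opening from 0.0 (shut) to 1.0 (fully open).
Only numpy, scipy, OpenCV 4.12 (cv2) and the standard library are available. Lean on these libraries where they do the work, as an engineer would, in place of code of your own. Each camera call takes 0.05 s, during which the arm holds its last target.

## Task

Turn the sample carousel by pushing its upright black posts until the tin with the green sticker stands at the gap in the guard wall. Then, without lifting the tin, push it out through the gap and along the channel until it is centred under the white reader head, over the ring mark, and leave it standing there. Leave the other three tins upright in their compartments on the carousel and do not bump the reader head.

Things in the scene. Friction and masses are not known exactly. Their poses are not given: they have to be found in the camera images.
- stand: fixed stand; origin on the desk top (z = 0) on the carousel's axis; x points level out through the gap and along the channel, y across it, z up. Grey pan with an aluminium guard wall round the carousel (radius 158 to 162 mm, top 55 mm above the desk), open only from -19 to +19 deg about +x
- channel_entry (a point): point of the stand on the channel floor (29.5 mm above the desk, level with the disc within 0.5 mm), on its middle line, 196 mm from the carousel's axis. Rails 20 mm high stand on both sides: a funnel from 108 mm apart at the gap (x = 151 mm in the stand's frame) to 81 mm apart here, then straight to the channel's open end at x = 343 mm. Axes as the stand's
- gap_slot (a point): point of the stand on the top of the carousel disc, 108 mm from its axis towards the middle of the gap: a tin standing with its centre above this point is in front of the gap; axes as the stand's
- read_mark (a point): point on the channel floor at the centre of the black and yellow ring mark (76 mm across), 260 mm from the carousel's axis, straight under the middle of the reader head; axes as the stand's (x along the channel, away from the carousel)
- reader_head: white bar bridging the channel over the ring mark on two grey columns: 42 mm along the channel, 146 mm across it, 18 mm thick. Origin at the centre of its underside, 57 mm above the channel floor (86.5 mm above the desk); its top is 104.5 mm above the desk. Columns stand 53 to 71 mm either side of the channel's middle. Fixed.
- carousel: white turntable disc, radius 150 mm, top 30 mm above the desk, turning either way without end (about 1 N at a post; it stays where left). Origin on the axis at desk height, z up, x and y turn with it. Four compartments, centred on its +x, +y, -x, -y directions, each hold one tin about 108 mm from the axis. Steel hub in the middle, radius 13 mm, 12 mm high
- post_1 (a point): top of one of the four upright round black posts that turn the carousel: 14 mm thick, 138 mm from the axis, its top 78 mm above the disc (108 mm above the desk), at 45, 135, 225 and 315 deg from the carousel's x axis; this is the one at 45 deg. Each stands on a clear vane, 27 mm high, 4 mm thick, that runs from 57 to 145 mm from the axis and parts two compartments
- tin_green_center (a point): centre (half-way up, 24 mm above its underside) of the tin to be read: a round grey lidded sample tin, 70 mm across and 48 mm high, standing upright, with a green round sticker (48 mm) in the middle of its lid; z is up; loose, 0.08 to 0.17 kg
- tin_blue_center (a point): centre (half-way up, 24 mm above its underside) of another tin: a round grey lidded sample tin, 70 mm across and 48 mm high, standing upright, with a blue round sticker (48 mm) in the middle of its lid; z is up; loose, 0.08 to 0.17 kg
- tin_yellow_center (a point): centre (half-way up, 21 mm above its underside) of another tin: a round grey lidded sample tin, 69 mm across and 42 mm high, standing upright, with a yellow round sticker (48 mm) in the middle of its lid; z is up; loose, 0.08 to 0.17 kg
- tin_red_center (a point): centre (half-way up, 27 mm above its underside) of another tin (starts near the gap): a round grey lidded sample tin, 62 mm across and 54 mm high, standing upright, with a red round sticker (48 mm) in the middle of its lid; z is up; loose, 0.08 to 0.17 kg
Not all that is in view belongs to the job. What is shaped like the part that bears tin_green_center but turquoise is not meant.

How it is judged:
By the outcome, as a careful person would: the job done as asked, in the order asked, and still so for the second after the job is handed in, with the robot touching nothing.
It also fails if it takes over 64 s, if anything falls off the work surface, if the arm or the gripper's body presses on something with over 40 N, if the wrist force passes 120 N, or if a joint passes its speed limit or range.

## Working session

There is one attempt and no reset: what is moved stays moved. The work goes in short steps, Python scripts to look and compute and a tool call to move; the robot and the scene stay as the last step left them, time stands still between calls to the robot, and variables do not carry over. Pictures are saved under pics/ and viewed, and the job is handed in when it is done.

Besides the shell and the picture viewer there is one more tool, called after "Request:" as name(argument=value, ...) on one line, values as JSON. apply_moves: Moves the arm, as the interface text tells. Its arguments: {"type":"object","properties":{"plan":{"type":"array","items":{"type":"object","properties":{"translation":{"type":"array","items":{"type":"number"}},"angular":{"type":"array","items":{"type":"number"}},"hand":{"type":"number"}}}}},"required":["plan"]}

```bash
mkdir -p pics; ls; python3 - <<'E'
from bench import ctrl
import cv2
for n in("scene","top"):
    c=ctrl.camera(n); cv2.imwrite(f"pics/{n}0.png",c["img"][:,:,::-1]); print(n,c["K"],c["eye"],c["orientation"],[k for k in c])
o=ctrl.get_obs();print(o)
E
```

```text
pics
scene [[468.97017627   0.         319.46111242]
 [  0.         468.97017627 244.20387182]
 [  0.           0.           1.        ]] [-0.27671953 -0.72886468  0.74516607] [ 0.76042435  0.40119988 -0.2436696  -0.44879682] ['img', 'K', 'eye', 'orientation']
top [[513.29773792   0.         316.42276405]
 [  0.         513.29773792 237.95050926]
 [  0.           0.           1.        ]] [ 0.32043364 -0.30947072  1.48379536] [ 0.71165662  0.06345231 -0.0521369  -0.69771083] ['img', 'K', 'eye', 'orientation']
{'time_s': 0.1, 'q': array([ 9.25718213e-01,  1.81444517e-01,  1.60791790e+00,  2.40803692e-05,
        1.35380723e+00, -2.06307057e-01]), 'dq': array([ 0.00113751, -0.00074443, -0.00241687,  0.00045069, -0.00093036,
        0.00022542]), 'joint_efforts': array([ 2.02034971e-03, -4.45875120e+01, -3.52241600e+01, -8.63248852e-05,
        3.97049662e-03, -3.31846798e-05]), 'eef_pos': array([0.24394933, 0.52013347, 0.23048197]), 'eef_rot': array([-3.36317573e-04,  2.17632392e-01,  9.76030491e-01, -7.13270964e-04]), 'wrist_force': array([ 0.31678974, -0.78081899, -0.79204041]), 'torque': array([-0.00880784, -0.01786361, -0.03432015]), 'opening': 0.9997548077532162}
```

View pics/scene0.png

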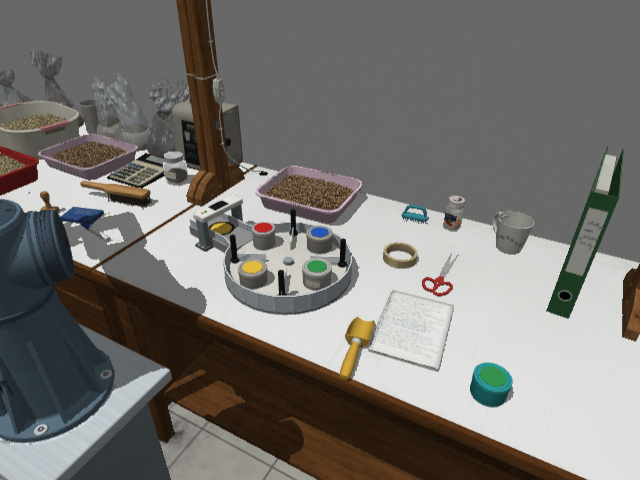

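View pics/top0.png

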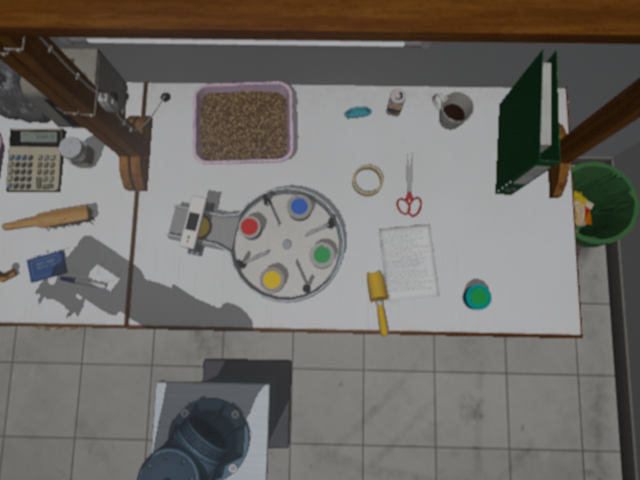

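The candidates for "green tin" are a grey tin with a green sticker in the carousel (top 322,254) and a turquoise tin with a green sticker on the desk (top 479,296). The grey one fits; the turquoise one is excluded by the task. I'll confirm in an enlarged crop.

```bash
cat > h.py <<'E'
import numpy as np, cv2
from bench import ctrl
from scipy.spatial.transform import Rotation as R
def rot(c): q=c["orientation"]; return R.from_quat([q[1],q[2],q[3],q[0]]).as_matrix()
def back(c,u,v,z):
    K=c["K"]; d=np.array([(u-K[0,2])/K[0,0],-(v-K[1,2])/K[1,1],-1]); d=rot(c)@d
    e=np.array(c["eye"]); return e+d*(z-e[2])/d[2]
def proj(c,p):
    K=c["K"]; x=rot(c).T@(np.array(p)-c["eye"]); return np.array([K[0,2]+K[0,0]*x[0]/-x[2],K[1,2]-K[1,1]*x[1]/-x[2]])
def crop(c,u0,v0,u1,v1,s,name):
    cv2.imwrite("pics/"+name,cv2.resize(c["img"][v0:v1,u0:u1,::-1],None,fx=s,fy=s,interpolation=cv2.INTER_CUBIC))
E
python3 - <<'E'
from h import *
c=ctrl.camera("top"); crop(c,160,170,360,310,4,"t1.png")
c=ctrl.camera("scene"); crop(c,180,180,370,320,4,"s1.png")
E
```

```text
(no output)
```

View pics/t1.png

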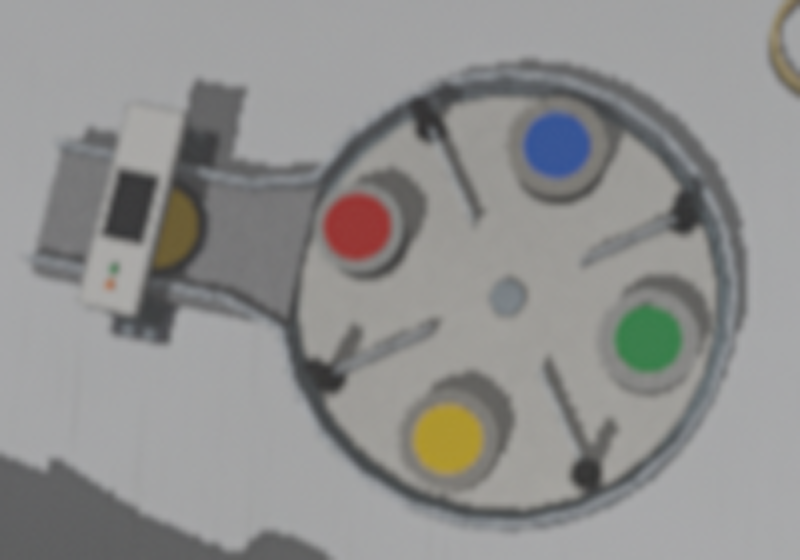

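View pics/s1.png

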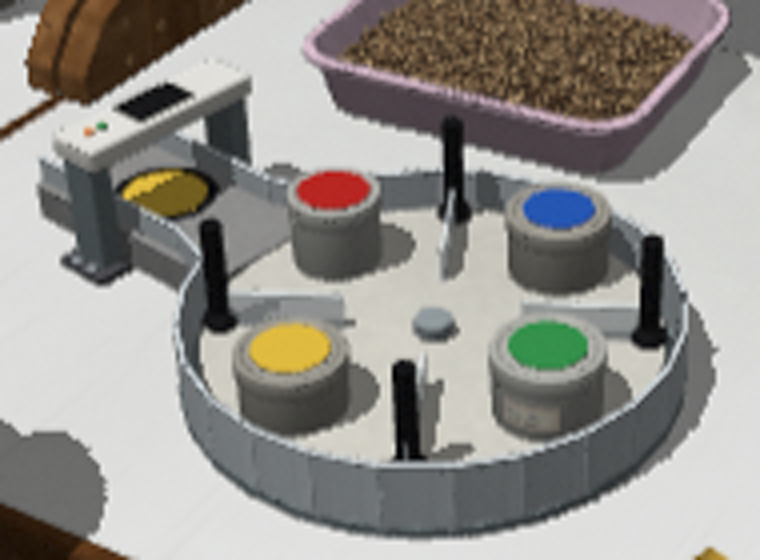

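The crop confirms it: the grey tin in the carousel with the green sticker (t1 649,338; opposite the gap) is the one. Reader bar centre is about t1 (134,208) and hub about (509,297). Red is at the gap, so the carousel needs about a half turn.

```bash
python3 - <<'E'
from h import *
c=ctrl.camera("top"); s=ctrl.camera("scene")
T=lambda u,v,z: back(c,160+(u+.5)/4-.5,170+(v+.5)/4-.5,z)
S=lambda u,v,z: back(s,180+(u+.5)/4-.5,180+(v+.5)/4-.5,z)
hub=T(509,295,.042); print("hub",hub, S(434,322,.042))
print("bar top", T(134,208,.1045), S(153,110,.1045))
# fit wall rim top by ellipse: rim circle centre
for n,(a,b),z in [("red",((357,227),(334,190)),.084),("blue",((557,146),(560,209)),.078),("yel",((447,439),(290,348)),.072),("grn",((649,338),(548,345)),.078)]:
    p=T(*a,z);q=S(*b,z); d=p-hub; print(n,p[:2],q[:2],np.hypot(*d[:2]),np.degrees(np.arctan2(d[1],d[0])))
for a,b in [((430,125),(453,122)),((322,374),(211,226)),((585,475),(403,367)),((688,210),(652,241))]:
    p=T(*a,.07);q=S(*b,.108);d=q-hub
    print("post",p[:2],q[:2],np.hypot(*d[:2]),np.degrees(np.arctan2(d[1],d[0])))
E
```

```text
hub [ 0.54109389 -0.20008617  0.042     ] [ 0.53886231 -0.20190787  0.042     ]
bar top [0.58714178 0.05482132 0.1045    ] [0.58287495 0.05044877 0.1045    ]
red [ 0.58048257 -0.09609885] [ 0.58459907 -0.09692652] 0.11119726105098585 69.25413920377785
blue [ 0.64194489 -0.23330824] [ 0.64629566 -0.23441409] 0.1061820651429561 -18.23278091336601
yel [ 0.43539713 -0.1626763 ] [ 0.43934309 -0.16342807] 0.11212182344533331 160.50930871431146
grn [ 0.50737483 -0.30045187] [ 0.51056076 -0.30018673] 0.10587846344818702 -108.57039159267534
post [ 0.65739448 -0.14258619] [ 0.6655595  -0.14074145] 0.13788939093194874 25.49162478300885
post [ 0.47893234 -0.07404069] [ 0.48072529 -0.07742721] 0.1367098656460164 116.20485535058576
post [ 0.41270994 -0.25826495] [ 0.41741905 -0.25883031] 0.13691727926506406 -154.59281421950814
post [ 0.5994523  -0.32600307] [ 0.60051773 -0.32353389] 0.1370055987553048 -64.29530477857985
```

```bash
python3 - <<'E'
from h import *
from scipy.optimize import least_squares
c=ctrl.camera("top"); s=ctrl.camera("scene")
cp=[(281,-73),(239,-73),(239,73),(281,73)]
ob=[]
for p,a in zip(cp,[(133,101),(186,113),(134,316),(80,296)]): ob.append((c,160+a[0]/4-.4,170+a[1]/4-.4,(*p,104.5)))
for p,a in zip(cp,[(222,62),(250,76),(88,152),(55,132)]): ob.append((s,180+a[0]/4-.4,180+a[1]/4-.4,(*p,104.5)))
ob.append((c,160+509/4-.4,170+295/4-.4,(0,0,42)));ob.append((s,180+434/4-.4,180+322/4-.4,(0,0,42)))
po=[(453,120),(211,224),(403,365),(652,239)]
def f(x,full=False):
    r=[]
    def W(p): 
        p=np.array(p)/1e3; cs,sn=np.cos(x[2]),np.sin(x[2]); return [x[0]+cs*p[0]-sn*p[1],x[1]+sn*p[0]+cs*p[1],p[2]]
    for cam,u,v,p in ob: r+=list(proj(cam,W(p))-[u,v])
    for k,a in enumerate(po):
        t=x[3]+k*np.pi/2; r+=list(proj(s,[x[0]+.138*np.cos(t),x[1]+.138*np.sin(t),.108])-[180+a[0]/4-.4,180+a[1]/4-.4])
    return np.array(r)
q=least_squares(f,[.541,-.2005,1.4,.44],loss="soft_l1")
print(q.x,np.degrees(q.x[2:]),f(q.x).reshape(-1,2).round(1).tolist())
o=ctrl.get_obs();print(o["time_s"])
E
```

```text
[ 0.54120584 -0.20000942  1.38165276  0.44573156] [79.16287203 25.53853731] [[-0.7, -1.1], [0.7, -1.1], [0.7, -0.8], [-0.6, 1.1], [-2.2, -1.3], [0.8, -0.3], [0.4, 0.8], [-1.4, 0.6], [-0.0, -0.0], [-0.1, -0.7], [-0.0, 0.5], [-0.4, 0.1], [0.1, 0.8], [0.4, 0.6]]
0.4
```

Request:
apply_moves(plan=[{"translation": [0, 0, 0], "angular": [0, 0, 0.172], "hand": 0.04}, {"translation": [0, 0, 0], "angular": [0, 0, 0.172], "hand": 0.04}, {"translation": [0, 0, 0], "angular": [0, 0, 0.172], "hand": 0.04}, {"translation": [0, 0, 0], "angular": [0, 0, 0.172], "hand": 0.04}, {"translation": [-0.04, 0, 0], "angular": [0, 0, 0], "hand": 0.04}, {"translation": [-0.055, -0.004, 0], "angular": [0, 0, 0], "hand": 0.04}, {"translation": [-0.055, -0.004, 0], "angular": [0, 0, 0], "hand": 0.04}, {"translation": [-0.055, -0.004, 0], "angular": [0, 0, 0], "hand": 0.04}, {"translation": [-0.055, -0.004, 0], "angular": [0, 0, 0], "hand": 0.04}, {"translation": [-0.055, -0.004, 0], "angular": [0, 0, 0], "hand": 0.04}])

```text
time_s: 1.65
eef_pos: [0.362, 0.2259, 0.2316]
eef_rot: [0.0, 0.534, 0.846, 0.0]
wrist_force: [0.1, 0.2, 0.8]
opening: 0.466
```

Request:
apply_moves(plan=[{"translation": [-0.055, -0.004, 0], "angular": [0, 0, 0], "hand": 0.04}, {"translation": [-0.055, -0.004, 0], "angular": [0, 0, 0], "hand": 0.04}, {"translation": [-0.055, -0.004, 0], "angular": [0, 0, 0], "hand": 0.04}, {"translation": [-0.055, -0.004, 0], "angular": [0, 0, 0], "hand": 0.04}, {"translation": [-0.055, -0.004, 0], "angular": [0, 0, 0], "hand": 0.04}, {"translation": [-0.03, -0.002, 0], "angular": [0, 0, 0], "hand": 0.04}, {"translation": [-0.02, 0, 0.0], "angular": [0, 0, 0], "hand": 0.04}, {"translation": [0, 0, 0.0], "angular": [0, 0, 0], "hand": 0.04}])

```text
time_s: 2.65
eef_pos: [0.4815, -0.076, 0.2312]
eef_rot: [-0.0, 0.535, 0.845, 0.0]
wrist_force: [-1.2, 0.8, 0.0]
opening: 0.468
```

```bash
cat > st.py <<'E'
from h import *
C=np.array([.5412,-.2000]);
def st(yaw=np.radians(79.3)):
    o=ctrl.get_obs(); q=o["eef_rot"]; M=R.from_quat([q[1],q[2],q[3],q[0]]).as_matrix()
    d=o["eef_pos"][:2]-C; a=np.degrees(np.arctan2(d[1],d[0]))
    print("t",o["time_s"],"pos",o["eef_pos"].round(4),"phi",np.degrees(np.arctan2(M[1,1],M[0,1])).round(2),"z",M[:,2].round(3),"r",np.hypot(*d).round(4),"ang",a.round(2),"F",np.round(o["wrist_force"],1),"open",round(o["opening"]*85.4,1))
    return o,M
def tool(M,tgt,pos): print("tool delta",(M.T@(np.array(tgt)-pos)).round(4))
E
python3 - <<'E'
from st import *
o,M=st(); t=np.radians(115.5); tool(M,[*(C+.138*np.array([np.cos(t),np.sin(t)])),.075],o["eef_pos"])
s=ctrl.camera("scene"); cv2.imwrite("pics/s2.png",s["img"][:,:,::-1])
crop(s,160,120,360,270,4,"s2c.png")
E
```

```text
t 2.65 pos [ 0.4815 -0.076   0.2312] phi 25.36 z [-0.  0. -1.] r 0.1376 ang 115.71 F [-1.2  0.8  0. ] open 40.0
tool delta [0.0004 0.0005 0.1562]
```

View pics/s2c.png

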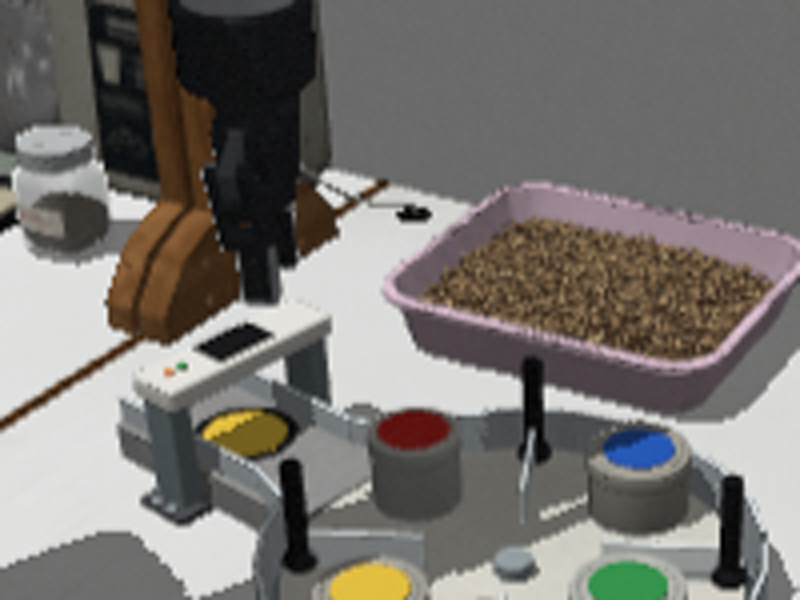

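The gripper hangs over post B (crop 290,465). I'll descend to straddle it.

Request:
apply_moves(plan=[{"translation": [0, 0, 0.03], "angular": [0, 0, 0], "hand": 0.04}, {"translation": [0, 0, 0.03], "angular": [0, 0, 0], "hand": 0.04}, {"translation": [0, 0, 0.03], "angular": [0, 0, 0], "hand": 0.04}, {"translation": [0, 0, 0.02], "angular": [0, 0, 0], "hand": 0.04}, {"translation": [0, 0, 0.01], "angular": [0, 0, 0], "hand": 0.04}, {"translation": [0, 0, 0.01], "angular": [0, 0, 0], "hand": 0.04}, {"translation": [0, 0, 0], "angular": [0, 0, 0], "hand": 0.04}])

```text
time_s: 3.58
eef_pos: [0.4811, -0.075, 0.1011]
eef_rot: [-0.0, 0.534, 0.846, -0.0]
wrist_force: [0.9, -0.0, -1.0]
opening: 0.47
```

```bash
python3 - <<'E'
from st import *
st()
s=ctrl.camera("scene"); crop(s,160,150,360,300,4,"s3c.png")
E
```

```text
t 3.575 pos [ 0.4811 -0.075   0.1011] phi 25.47 z [-0.001  0.    -1.   ] r 0.1387 ang 115.69 F [ 0.9 -0.  -1. ] open 40.2
```

View pics/s3c.png

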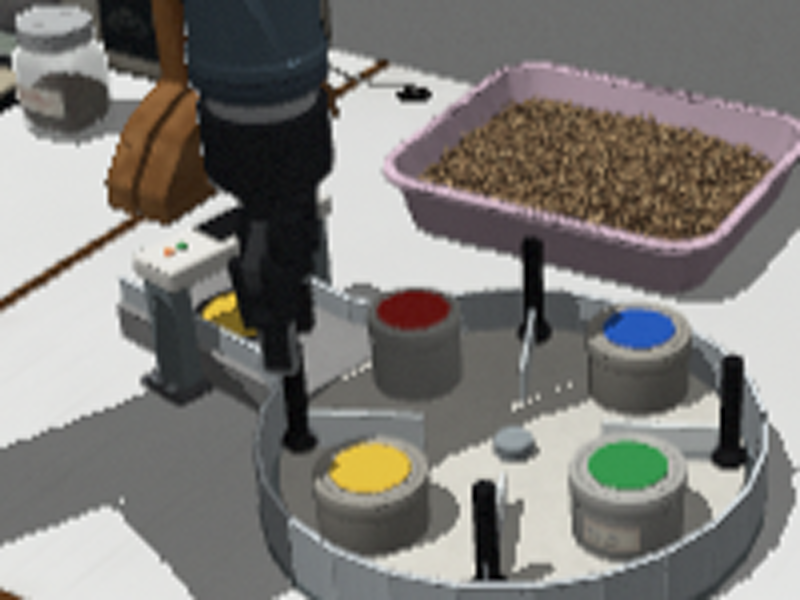

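Request:
apply_moves(plan=[{"translation": [0, 0, 0.012], "angular": [0, 0, 0], "hand": 0.026}, {"translation": [0, 0, 0.012], "angular": [0, 0, 0], "hand": 0.026}, {"translation": [0, 0, 0], "angular": [0, 0, 0], "hand": 0.026}, {"translation": [-0.0001, 0.0048, 0], "angular": [0, 0, 0.0349], "hand": 0.026}, {"translation": [-0.0001, 0.0048, 0], "angular": [0, 0, 0.0349], "hand": 0.026}, {"translation": [-0.0001, 0.0048, 0], "angular": [0, 0, 0.0349], "hand": 0.026}, {"translation": [-0.0002, 0.0072, 0], "angular": [0, 0, 0.0524], "hand": 0.026}, {"translation": [-0.0002, 0.0072, 0], "angular": [0, 0, 0.0524], "hand": 0.026}, {"translation": [-0.0002, 0.0072, 0], "angular": [0, 0, 0.0524], "hand": 0.026}, {"translation": [-0.0003, 0.0096, 0], "angular": [0, 0, 0.0698], "hand": 0.026}])

```text
time_s: 4.88
eef_pos: [0.5247, -0.0628, 0.0771]
eef_rot: [-0.001, 0.667, 0.745, -0.0]
wrist_force: [-1.1, 0.5, 0.2]
opening: 0.302
```

```bash
python3 - <<'E'
from st import *
st()
s=ctrl.camera("scene"); crop(s,160,150,360,300,4,"s4c.png")
s=ctrl.camera("top"); crop(s,160,170,360,310,4,"t4c.png")
E
```

```text
t 4.875 pos [ 0.5247 -0.0628  0.0771] phi 6.31 z [-0.001  0.    -1.   ] r 0.1382 ang 96.85 F [-1.1  0.5  0.2] open 25.8
```

View pics/s4c.png

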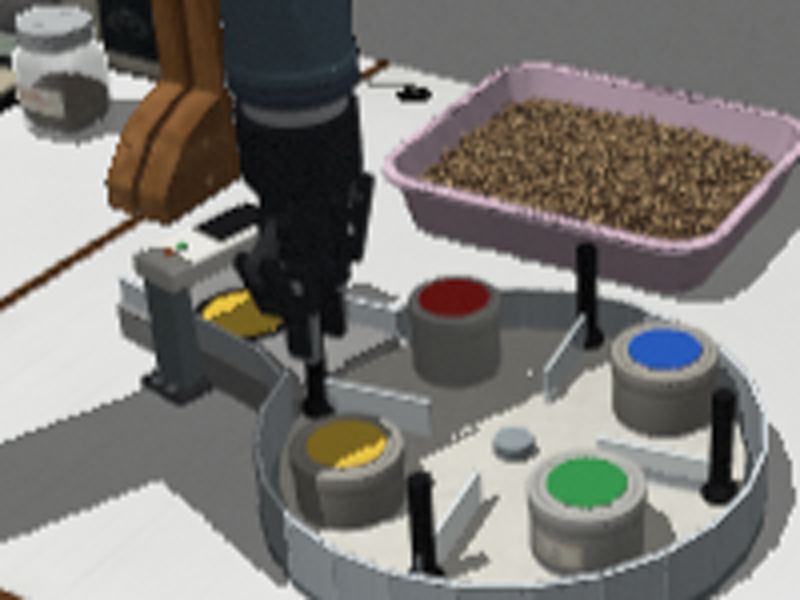

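Request:
apply_moves(plan=[{"translation": [-0.0005, 0.012, 0], "angular": [0, 0, 0.0873], "hand": 0.026}, {"translation": [-0.0005, 0.012, 0], "angular": [0, 0, 0.0873], "hand": 0.026}, {"translation": [-0.0005, 0.012, 0], "angular": [0, 0, 0.0873], "hand": 0.026}, {"translation": [-0.0005, 0.012, 0], "angular": [0, 0, 0.0873], "hand": 0.026}, {"translation": [-0.0005, 0.012, 0], "angular": [0, 0, 0.0873], "hand": 0.026}, {"translation": [-0.0005, 0.012, 0], "angular": [0, 0, 0.0873], "hand": 0.026}, {"translation": [-0.0005, 0.012, 0], "angular": [0, 0, 0.0873], "hand": 0.026}, {"translation": [-0.0005, 0.012, 0], "angular": [0, 0, 0.0873], "hand": 0.026}, {"translation": [-0.0005, 0.012, 0], "angular": [0, 0, 0.0873], "hand": 0.026}, {"translation": [-0.0005, 0.012, 0], "angular": [0, 0, 0.0873], "hand": 0.026}])

```text
time_s: 6.22
eef_pos: [0.6351, -0.0998, 0.077]
eef_rot: [-0.0, 0.919, 0.394, -0.0]
wrist_force: [-0.4, 0.7, -0.3]
opening: 0.301
```

```bash
python3 - <<'E'
from st import *
st()
s=ctrl.camera("scene"); crop(s,160,150,360,300,4,"s5c.png")
s=ctrl.camera("top"); crop(s,160,170,360,310,4,"t5c.png")
E
```

```text
t 6.225 pos [ 0.6351 -0.0998  0.077 ] phi -43.65 z [-0.001  0.001 -1.   ] r 0.1374 ang 46.86 F [-0.4  0.7 -0.3] open 25.7
```

View pics/s5c.png

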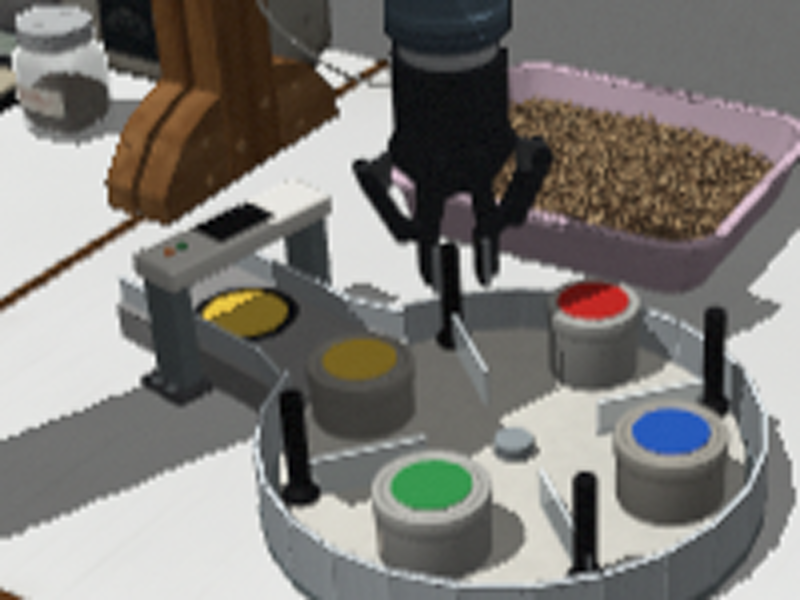

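View pics/t5c.png

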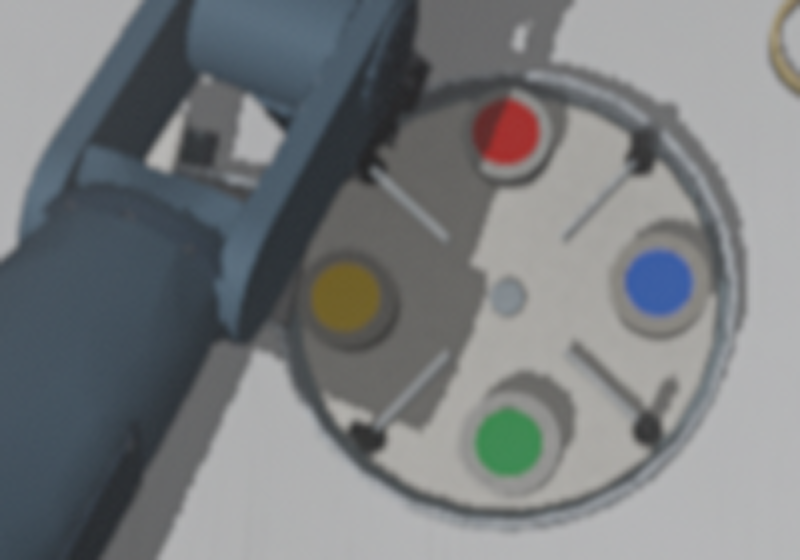

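Request:
apply_moves(plan=[{"translation": [-0.0005, 0.012, 0], "angular": [0, 0, 0.0873], "hand": 0.026}, {"translation": [-0.0005, 0.012, 0], "angular": [0, 0, 0.0873], "hand": 0.026}, {"translation": [-0.0005, 0.012, 0], "angular": [0, 0, 0.0873], "hand": 0.026}, {"translation": [-0.0005, 0.012, 0], "angular": [0, 0, 0.0873], "hand": 0.026}, {"translation": [-0.0005, 0.012, 0], "angular": [0, 0, 0.0873], "hand": 0.026}, {"translation": [-0.0005, 0.012, 0], "angular": [0, 0, 0.0873], "hand": 0.026}, {"translation": [-0.0005, 0.012, 0], "angular": [0, 0, 0.0873], "hand": 0.026}, {"translation": [-0.0005, 0.012, 0], "angular": [0, 0, 0.0873], "hand": 0.026}, {"translation": [-0.0005, 0.012, 0], "angular": [0, 0, 0.0873], "hand": 0.026}, {"translation": [-0.0005, 0.012, 0], "angular": [0, 0, 0.0873], "hand": 0.026}])

```text
time_s: 7.58
eef_pos: [0.6774, -0.2078, 0.0769]
eef_rot: [-0.0, 1.0, -0.031, -0.0]
wrist_force: [-1.0, 2.3, 0.0]
opening: 0.308
```

```bash
python3 - <<'E'
from st import *
st()
s=ctrl.camera("scene"); crop(s,160,150,360,300,4,"s6c.png")
E
```

```text
t 7.575 pos [ 0.6774 -0.2078  0.0769] phi -93.57 z [-0.001  0.001 -1.   ] r 0.1364 ang -3.27 F [-1.   2.3  0. ] open 26.3
```

View pics/s6c.png

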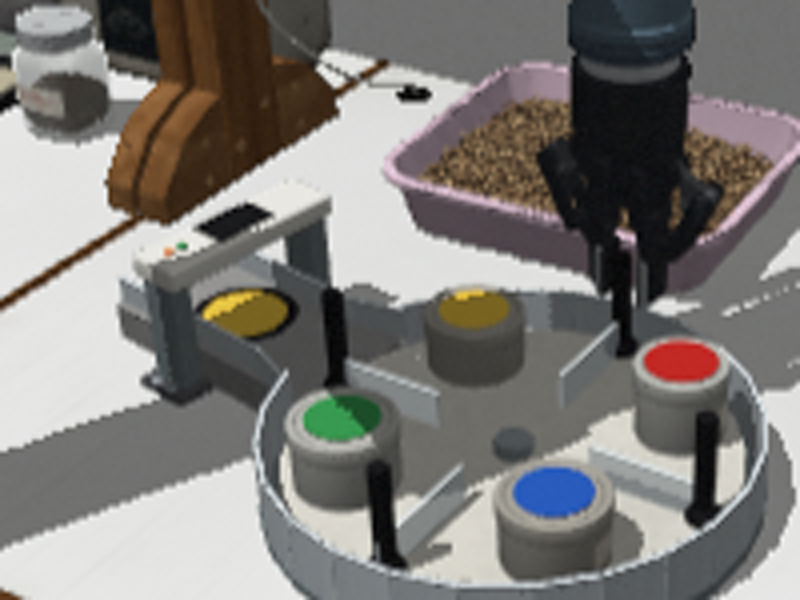

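Request:
apply_moves(plan=[{"translation": [0.0005, 0.012, 0], "angular": [0, 0, 0.0873], "hand": 0.026}, {"translation": [0.0001, 0.012, 0], "angular": [0, 0, 0.0873], "hand": 0.026}, {"translation": [-0.0004, 0.012, 0], "angular": [0, 0, 0.0873], "hand": 0.026}, {"translation": [-0.0005, 0.012, 0], "angular": [0, 0, 0.0873], "hand": 0.026}, {"translation": [-0.0005, 0.012, 0], "angular": [0, 0, 0.0873], "hand": 0.026}, {"translation": [-0.0005, 0.012, 0], "angular": [0, 0, 0.0873], "hand": 0.026}, {"translation": [-0.0005, 0.012, 0], "angular": [0, 0, 0.0873], "hand": 0.026}, {"translation": [-0.0003, 0.0096, 0], "angular": [0, 0, 0.0698], "hand": 0.026}, {"translation": [-0.0001, 0.0048, 0], "angular": [0, 0, 0.0349], "hand": 0.026}, {"translation": [0, 0, 0], "angular": [0, 0, 0], "hand": 0.026}])

```text
time_s: 8.88
eef_pos: [0.6402, -0.2963, 0.0773]
eef_rot: [0.0, 0.925, -0.379, -0.0]
wrist_force: [-0.6, 0.7, -0.8]
opening: 0.304
```

```bash
python3 - <<'E'
from st import *
st()
s=ctrl.camera("scene"); crop(s,160,150,360,300,4,"s7c.png")
s=ctrl.camera("top"); crop(s,160,170,360,310,4,"t7c.png")
E
```

```text
t 8.875 pos [ 0.6402 -0.2963  0.0773] phi -134.52 z [-0. -0. -1.] r 0.1382 ang -44.21 F [-0.6  0.7 -0.8] open 26.0
```

View pics/s7c.png

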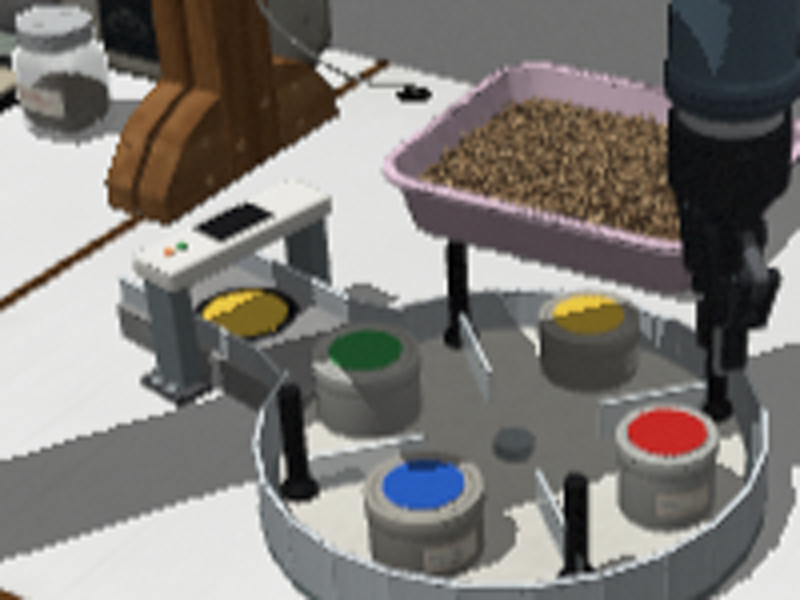

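View pics/t7c.png

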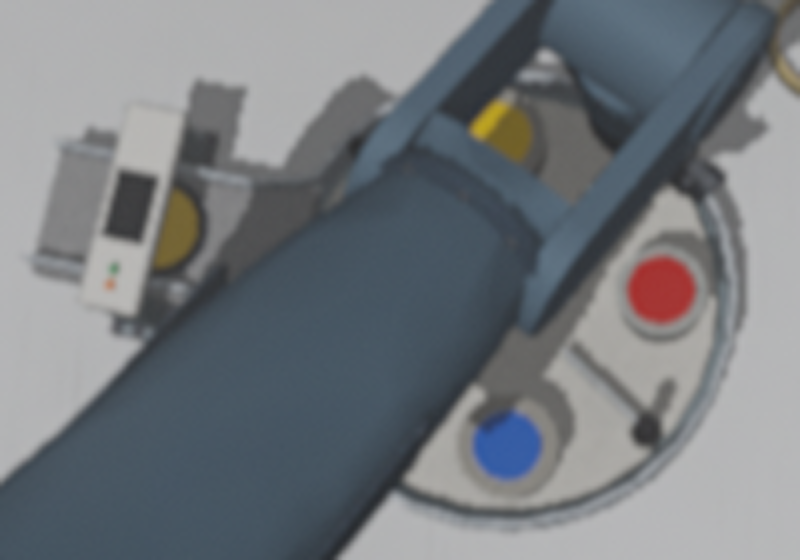

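```bash
python3 - <<'E'
from st import *
s=ctrl.camera("scene")
S=lambda u,v,z: back(s,160+u/4-.4,150+v/4-.4,z)
for n,u,v,z in [("green",366,350,.078),("post",290,388,.108),("post2",575,479,.108),("post3",457,240,.108),("blue",424,485,.078),("red",665,432,.084),("yel",588,313,.072)]:
    p=S(u,v,z)[:2];d=p-C; print(n,p,np.hypot(*d),np.degrees(np.arctan2(d[1],d[0])))
E
```

```text
green [ 0.53651164 -0.09173563] 0.10836583733416419 92.47962786731293
post [ 0.44334664 -0.10510797] 0.13630765356742164 135.88022119749252
post2 [ 0.44905789 -0.29976237] 0.1358039005448122 -132.72605682749247
post3 [ 0.64243251 -0.09428789] 0.14636622655334114 46.240051743397586
blue [ 0.43486609 -0.20550214] 0.10647617066439298 -177.03793145366114
red [ 0.54375687 -0.30731555] 0.10734600572642933 -88.63514544487086
yel [ 0.65501837 -0.1896234 ] 0.1142904014674551 5.209145887749974
```

Request:
apply_moves(plan=[{"translation": [-0.0001, 0.0048, 0], "angular": [0, 0, 0.0349], "hand": 0.026}, {"translation": [-0.0002, 0.0072, 0], "angular": [0, 0, 0.0524], "hand": 0.026}, {"translation": [-0.0002, 0.0072, 0], "angular": [0, 0, 0.0524], "hand": 0.026}, {"translation": [-0.0001, 0.0048, 0], "angular": [0, 0, 0.0349], "hand": 0.026}, {"translation": [0, 0.0036, 0], "angular": [0, 0, 0.0262], "hand": 0.026}, {"translation": [0, 0.0018, 0], "angular": [0, 0, 0.0131], "hand": 0.026}, {"translation": [0, 0, 0], "angular": [0, 0, 0], "hand": 0.026}])

```text
time_s: 9.9
eef_pos: [0.6177, -0.3151, 0.0773]
eef_rot: [0.0, 0.879, -0.476, 0.0]
wrist_force: [-0.4, 0.4, -0.6]
opening: 0.301
```

```bash
python3 - <<'E'
from st import *
st()
s=ctrl.camera("scene"); crop(s,160,150,360,300,4,"s8c.png")
s=ctrl.camera("top"); crop(s,160,170,360,310,4,"t8c.png")
E
```

```text
t 9.9 pos [ 0.6177 -0.3151  0.0773] phi -146.87 z [-0. -0. -1.] r 0.1382 ang -56.39 F [-0.4  0.4 -0.6] open 25.7
```

View pics/s8c.png

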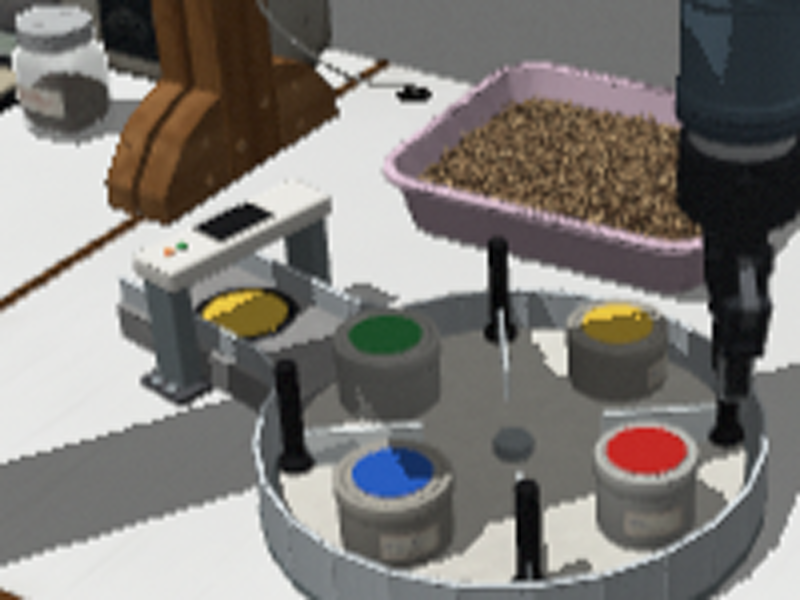

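```bash
python3 - <<'E'
from st import *
s=ctrl.camera("scene")
S=lambda u,v,z: back(s,160+u/4-.4,150+v/4-.4,z)
for n,u,v,z in [("green",385,335,.078),("post",288,366,.108),("post2",527,484,.108),("post3",498,241,.108),("blue",392,472,.078)]:
    p=S(u,v,z)[:2];d=p-C; print(n,p,np.hypot(*d),np.degrees(np.arctan2(d[1],d[0])))
E
```

```text
green [ 0.55739072 -0.09205831] 0.10914919882155237 81.46951139767319
post [ 0.46188932 -0.08943731] 0.1360672296658478 125.65326406239355
post2 [ 0.43187221 -0.27868539] 0.13469950449166107 -144.25668276423988
post3 [ 0.65505015 -0.11923159] 0.13959009121308916 35.352930753598706
blue [ 0.43614071 -0.18195182] 0.10659826981795549 170.25228130592504
```

Request:
apply_moves(plan=[{"translation": [0, 0.002, 0], "angular": [0, 0, 0.013], "hand": 0.026}, {"translation": [0, 0.0018, 0], "angular": [0, 0, 0.013], "hand": 0.026}, {"translation": [0, 0, 0], "angular": [0, 0, 0], "hand": 0.026}, {"translation": [0, -0.003, 0], "angular": [0, 0, 0], "hand": 0.034}, {"translation": [0, 0, -0.02], "angular": [0, 0, 0], "hand": 0.04}, {"translation": [0, 0, -0.03], "angular": [0, 0, 0], "hand": 0.04}, {"translation": [0, 0, -0.04], "angular": [0, 0, 0], "hand": 0.04}, {"translation": [0, 0, -0.04], "angular": [0, 0, -0.17], "hand": 0.04}, {"translation": [0, 0, -0.02], "angular": [0, 0, -0.17], "hand": 0.04}, {"translation": [0, 0, 0], "angular": [0, 0, -0.17], "hand": 0.04}])

```text
time_s: 11.3
eef_pos: [0.6186, -0.3164, 0.2325]
eef_rot: [0.001, 0.969, -0.249, 0.003]
wrist_force: [0.5, -0.1, 0.3]
opening: 0.465
```

Request:
apply_moves(plan=[{"translation": [0, 0, 0], "angular": [0, 0, -0.17], "hand": 0.04}, {"translation": [0, 0, 0], "angular": [0, 0, -0.17], "hand": 0.04}, {"translation": [0, 0, 0], "angular": [0, 0, -0.17], "hand": 0.04}, {"translation": [0, 0, 0], "angular": [0, 0, -0.17], "hand": 0.04}, {"translation": [0, 0, 0], "angular": [0, 0, -0.17], "hand": 0.04}, {"translation": [0, 0, 0], "angular": [0, 0, -0.17], "hand": 0.04}, {"translation": [0, 0, 0], "angular": [0, 0, -0.17], "hand": 0.04}, {"translation": [0, 0, 0], "angular": [0, 0, -0.17], "hand": 0.04}, {"translation": [0, 0, 0], "angular": [0, 0, -0.17], "hand": 0.04}, {"translation": [0, 0, 0], "angular": [0, 0, -0.17], "hand": 0.04}])

```text
time_s: 12.55
eef_pos: [0.6174, -0.3155, 0.2292]
eef_rot: [0.001, 0.826, 0.563, 0.0]
wrist_force: [-0.4, 0.4, 0.6]
opening: 0.471
```

```bash
python3 - <<'E'
from st import *
o,M=st(); tool(M,[.43,-.42,o["eef_pos"][2]],o["eef_pos"])
E
```

```text
t 12.55 pos [ 0.6174 -0.3155  0.2292] phi -21.41 z [ 0.001 -0.001 -1.   ] r 0.1384 ang -56.6 F [-0.4  0.4  0.6] open 40.2
tool delta [-1.656e-01 -1.364e-01 -1.000e-04]
```

Request:
apply_moves(plan=[{"translation": [-0.04, -0.034, 0], "angular": [0, 0, 0], "hand": 0.04}, {"translation": [-0.042, -0.034, 0], "angular": [0, 0, 0], "hand": 0.04}, {"translation": [-0.042, -0.034, 0], "angular": [0, 0, 0], "hand": 0.04}, {"translation": [-0.042, -0.034, 0], "angular": [0, 0, 0], "hand": 0.04}, {"translation": [0, 0, 0], "angular": [0, 0, -0.1], "hand": 0.04}, {"translation": [0, 0, 0], "angular": [0, 0, -0.09], "hand": 0.04}])

```text
time_s: 13.3
eef_pos: [0.4287, -0.4202, 0.2293]
eef_rot: [0.001, 0.77, 0.638, -0.0]
wrist_force: [0.2, 0.2, 0.5]
opening: 0.47
```

```bash
python3 - <<'E'
from st import *
st()
s=ctrl.camera("scene"); crop(s,180,180,370,320,4,"s9c.png")
s=ctrl.camera("top"); crop(s,160,170,360,310,4,"t9c.png")
E
```

```text
t 13.3 pos [ 0.4287 -0.4202  0.2293] phi -10.77 z [ 0.001 -0.002 -1.   ] r 0.2473 ang -117.06 F [0.2 0.2 0.5] open 40.1
```

View pics/s9c.png

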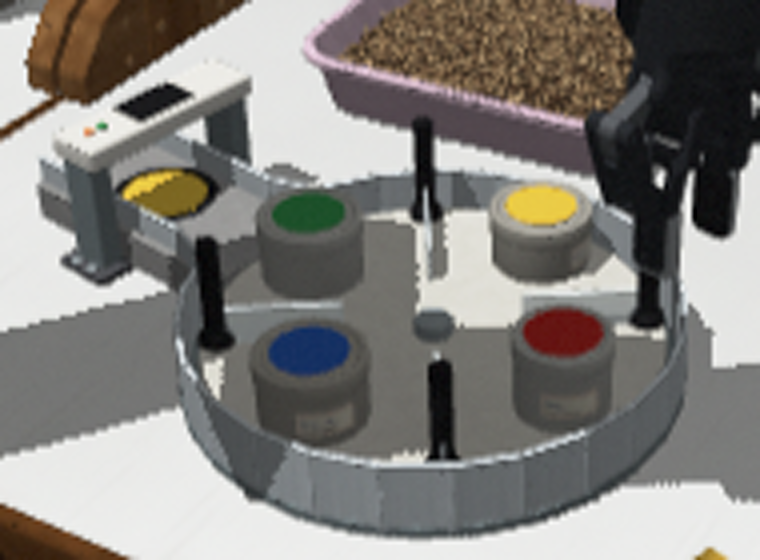

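View pics/t9c.png

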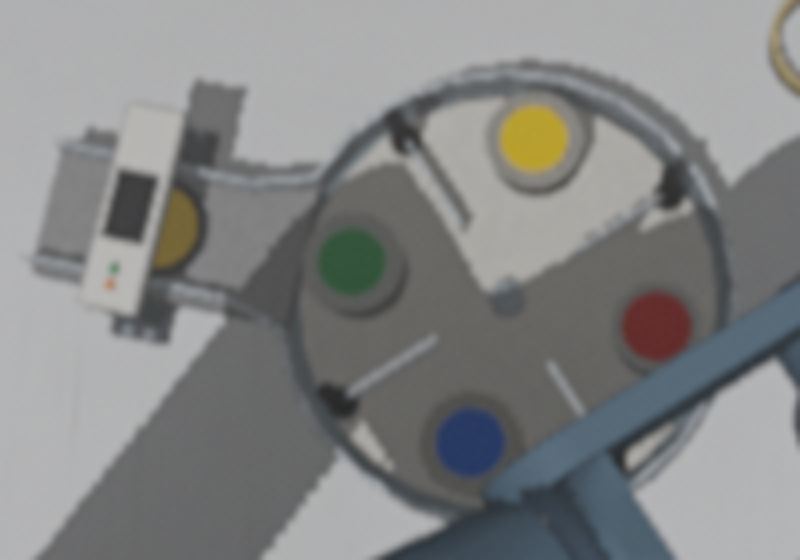

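```bash
cat > ov.py <<'E'
from st import *
def draw(name,box,s,x0,y0,yaw,out,extra=[]):
    c=ctrl.camera(name); u0,v0,u1,v1=box
    im=cv2.resize(c["img"][v0:v1,u0:u1,::-1].copy(),None,fx=s,fy=s,interpolation=cv2.INTER_CUBIC)
    cs,sn=np.cos(yaw),np.sin(yaw)
    def P(p): 
        q=proj(c,[x0+(cs*p[0]-sn*p[1])/1e3,y0+(sn*p[0]+cs*p[1])/1e3,p[2]/1e3]); return ((q-[u0,v0]+.5)*s-.5)
    def L(pts,col): cv2.polylines(im,[np.round(np.array([P(p) for p in pts])*8).astype(np.int32)],False,col,1,cv2.LINE_AA,3)
    a=np.linspace(0,2*np.pi,100)
    L([(160*np.cos(t),160*np.sin(t),55) for t in a if 0.35<t<5.93],(0,0,255))
    for sg in(1,-1): L([(151,54*sg,49.5),(196,40.5*sg,49.5),(343,40.5*sg,49.5)],(0,0,255))
    L([(239,-73,104.5),(281,-73,104.5),(281,73,104.5),(239,73,104.5),(239,-73,104.5)],(255,0,255))
    L([(260+38*np.cos(t),38*np.sin(t),29.5) for t in a],(0,255,0))
    L([(13*np.cos(t),13*np.sin(t),42) for t in a],(0,255,0))
    for e in extra: L([(e[0]+e[2]*np.cos(t),e[1]+e[2]*np.sin(t),e[3]) for t in a],(255,255,0))
    cv2.imwrite("pics/"+out,im)
if __name__=="__main__":
    draw("top",(160,170,360,310),4,*C,np.radians(79.3),"ovt.png",[(108,0,24,78)])
    draw("scene",(180,180,370,320),4,*C,np.radians(79.3),"ovs.png",[(108,0,24,78)])
E
python3 ov.py
```

```text
(no output)
```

View pics/ovt.png

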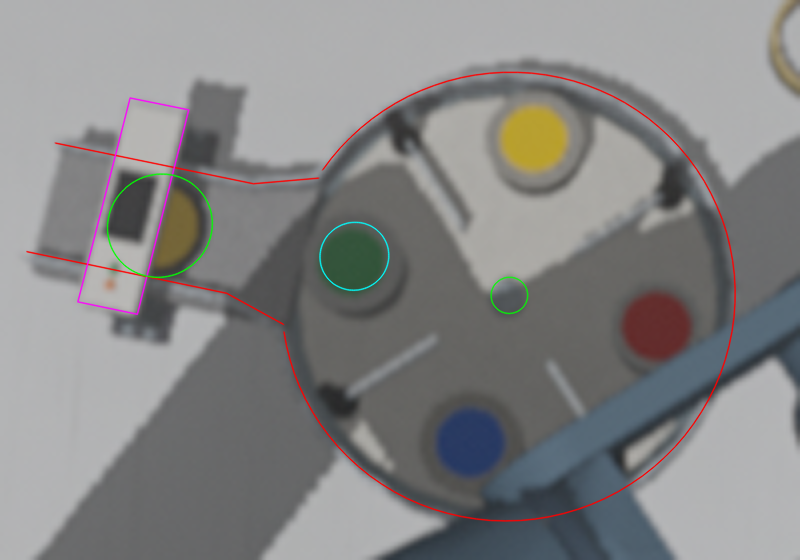

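View pics/ovs.png

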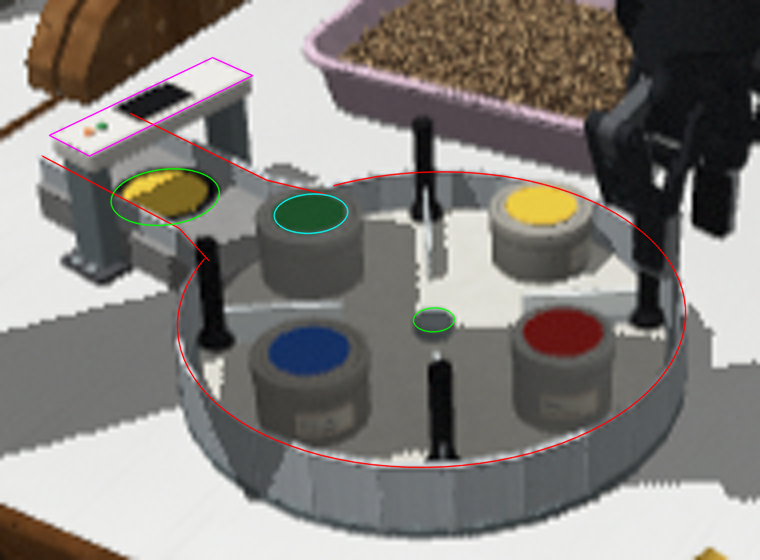

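```bash
python3 - <<'E'
from ov import *
for n,b,o in(("top",(160,170,360,310),"t"),("scene",(180,180,370,320),"s")):
    draw(n,b,4,.5395,-.2005,np.radians(79.8),"ov2%s.png"%o,[(108,0,24,78)])
E
```

```text
(no output)
```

View pics/ov2t.png

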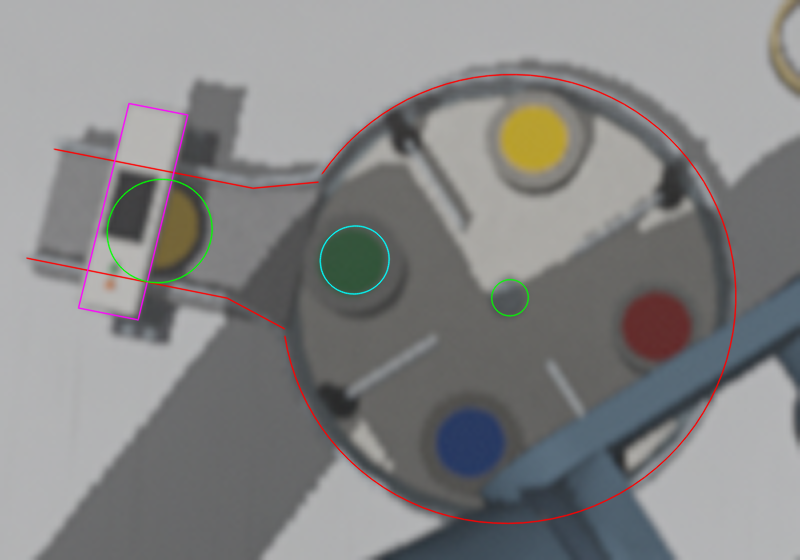

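View pics/ov2s.png

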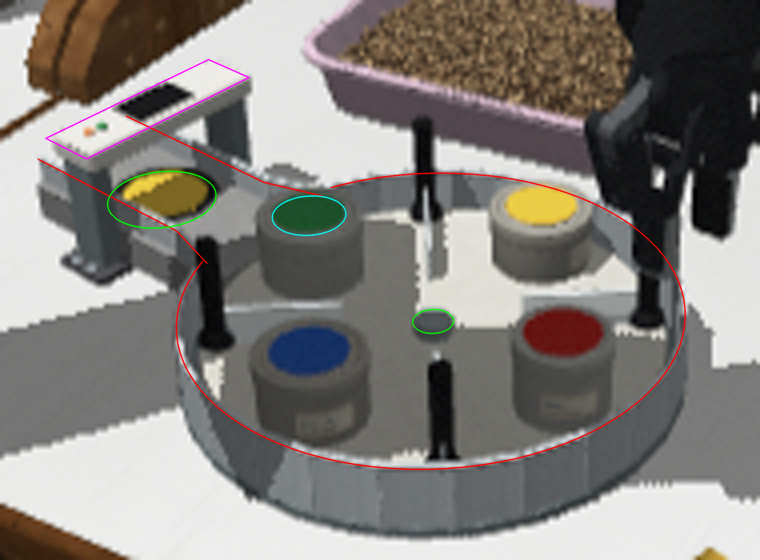

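```bash
python3 - <<'E'
from st import *
o,M=st(); y=np.radians(79.3); tool(M,[.5405+.05*np.cos(y),-.2003+.05*np.sin(y),.229],o["eef_pos"])
E
```

```text
t 13.6 pos [ 0.4296 -0.4192  0.2279] phi -10.91 z [ 0.    -0.001 -1.   ] r 0.246 ang -116.98 F [-1.6 -0.5 -0.2] open 39.9
tool delta [ 0.2859  0.0673 -0.0012]
```

Request:
apply_moves(plan=[{"translation": [0.036, 0.0085, 0], "angular": [0, 0, 0], "hand": 0.032}, {"translation": [0.05, 0.0115, 0], "angular": [0, 0, 0], "hand": 0.032}, {"translation": [0.05, 0.0118, 0], "angular": [0, 0, 0], "hand": 0.032}, {"translation": [0.05, 0.0118, 0], "angular": [0, 0, 0], "hand": 0.032}, {"translation": [0.05, 0.0118, 0], "angular": [0, 0, 0], "hand": 0.032}, {"translation": [0.03, 0.0072, 0], "angular": [0, 0, 0], "hand": 0.032}, {"translation": [0.02, 0.0047, 0], "angular": [0, 0, 0], "hand": 0.032}, {"translation": [0, 0, 0.04], "angular": [0, 0, 0], "hand": 0.032}, {"translation": [0, 0, 0.03], "angular": [0, 0, 0], "hand": 0.032}, {"translation": [0, 0, 0], "angular": [0, 0, 0], "hand": 0.032}])

```text
time_s: 14.85
eef_pos: [0.5474, -0.1504, 0.1548]
eef_rot: [-0.003, 0.771, 0.637, -0.001]
wrist_force: [0.0, 0.2, 0.5]
opening: 0.378
```

```bash
python3 - <<'E'
from st import *
o,M=st(); y=np.radians(79.3); tool(M,[.5405+.05*np.cos(y),-.2003+.05*np.sin(y),.229],o["eef_pos"])
s=ctrl.camera("scene"); crop(s,180,160,370,300,4,"s10.png")
s=ctrl.camera("top"); crop(s,160,170,360,310,4,"t10.png")
E
```

```text
t 14.85 pos [ 0.5474 -0.1504  0.1548] phi -10.89 z [-0.005  0.002 -1.   ] r 0.05 ang 82.84 F [0.  0.2 0.5] open 32.3
tool delta [-0.0002  0.002  -0.0742]
```

View pics/s10.png

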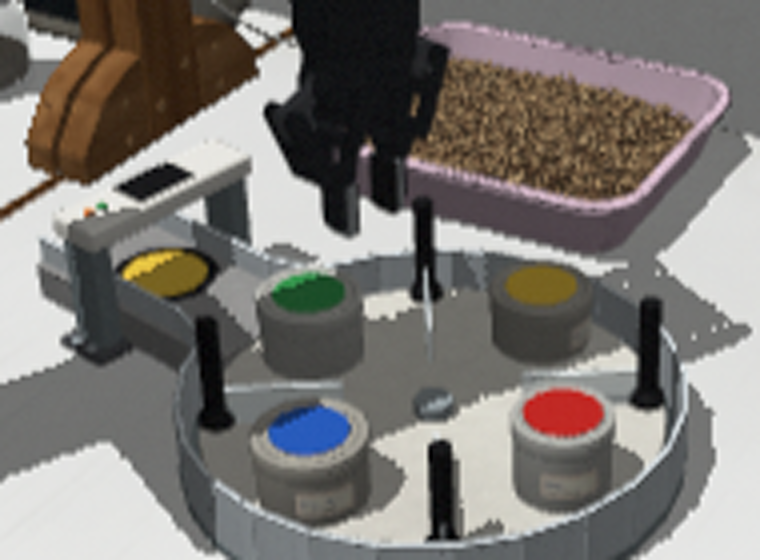

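View pics/t10.png

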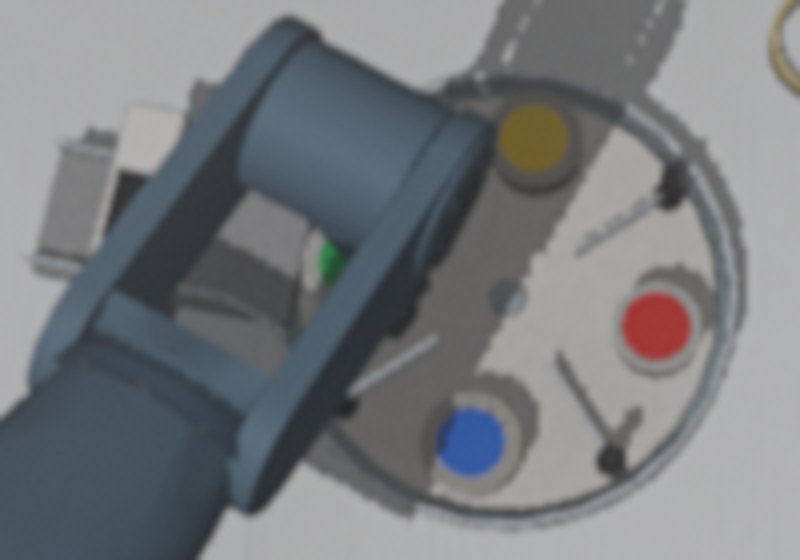

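Request:
apply_moves(plan=[{"translation": [0, 0.002, 0.02], "angular": [0, 0, 0], "hand": 0.032}, {"translation": [0, 0, 0.03], "angular": [0, 0, 0], "hand": 0.032}, {"translation": [0, 0, 0.02], "angular": [0, 0, 0], "hand": 0.032}, {"translation": [0, 0, 0.02], "angular": [0, 0, 0], "hand": 0.032}, {"translation": [0, 0, 0.014], "angular": [0, 0, 0], "hand": 0.032}, {"translation": [0, 0, 0], "angular": [0, 0, 0], "hand": 0.032}])

```text
time_s: 15.7
eef_pos: [0.5512, -0.1516, 0.0533]
eef_rot: [-0.0, 0.771, 0.637, -0.0]
wrist_force: [-0.4, -0.1, 0.5]
opening: 0.373
```

```bash
python3 - <<'E'
from st import *
o,M=st(); y=np.radians(79.3); tool(M,[.5405+.05*np.cos(y),-.2003+.05*np.sin(y),.05],o["eef_pos"])
s=ctrl.camera("scene"); crop(s,180,160,370,300,4,"s11.png")
E
```

```text
t 15.7 pos [ 0.5512 -0.1516  0.0533] phi -10.87 z [-0.  0. -1.] r 0.0494 ang 78.32 F [-0.4 -0.1  0.5] open 31.9
tool delta [ 0.0001 -0.0015  0.0033]
```

View pics/s11.png

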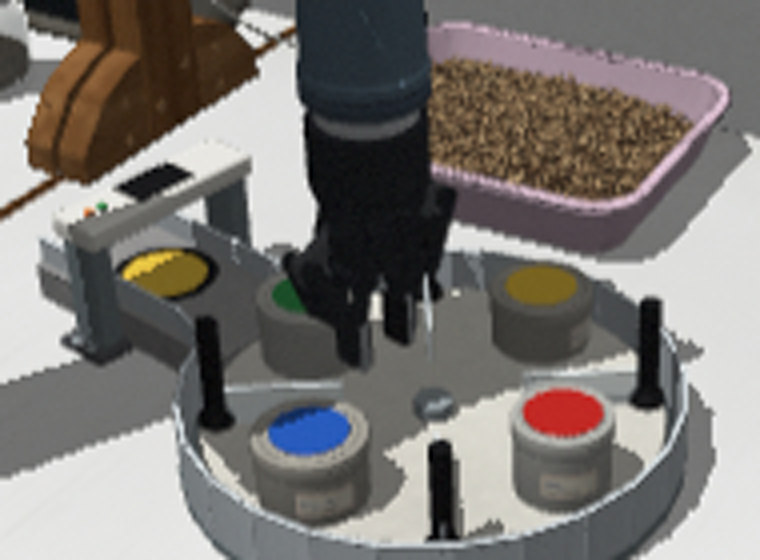

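Request:
apply_moves(plan=[{"translation": [0.004, -0.001, 0.003], "angular": [0, 0, -0.005], "hand": 0.032}, {"translation": [0.006, 0, 0], "angular": [0, 0, 0], "hand": 0.032}, {"translation": [0.006, 0, 0], "angular": [0, 0, 0], "hand": 0.032}, {"translation": [0.008, 0, 0], "angular": [0, 0, 0], "hand": 0.032}, {"translation": [0.008, 0, 0], "angular": [0, 0, 0], "hand": 0.032}, {"translation": [0.008, 0, 0], "angular": [0, 0, 0], "hand": 0.032}, {"translation": [0.008, 0, 0], "angular": [0, 0, 0], "hand": 0.032}, {"translation": [0.008, 0, 0], "angular": [0, 0, 0], "hand": 0.032}, {"translation": [0.004, 0, 0], "angular": [0, 0, 0], "hand": 0.032}, {"translation": [0, 0, 0], "angular": [0, 0, 0], "hand": 0.032}])

```text
time_s: 17.0
eef_pos: [0.5611, -0.0917, 0.0501]
eef_rot: [-0.0, 0.769, 0.639, 0.0]
wrist_force: [-0.2, 0.2, -0.2]
opening: 0.378
```

```bash
cat > pr.py <<'E'
from st import *
def rel():
    o,M=st(); y=np.radians(79.5); d=o["eef_pos"][:2]-[.5405,-.2003]; print("stand xy",d@[np.cos(y),np.sin(y)],d@[-np.sin(y),np.cos(y)])
E
cat > pv.sh <<'E'
python3 - <<P
from pr import *
rel()
s=ctrl.camera("scene"); crop(s,180,160,370,300,4,"s$1.png")
s=ctrl.camera("top"); crop(s,160,170,360,310,4,"t$1.png")
P
E
bash pv.sh 12
```

```text
t 17.0 pos [ 0.5611 -0.0917  0.0501] phi -10.54 z [-0.  0. -1.] r 0.1101 ang 79.57 F [-0.2  0.2 -0.2] open 32.3
stand xy 0.11055881612629828 -0.0004912028429609312
```

View pics/s12.png

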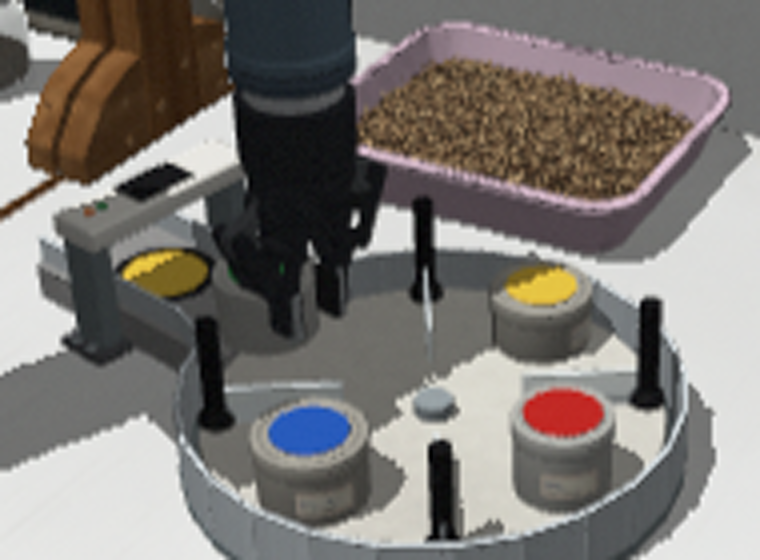

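The tin moves out through the gap ahead of the fingers (crop 262,300). I'll continue along the channel.

Request:
apply_moves(plan=[{"translation": [0.006, 0, 0], "angular": [0, 0, 0], "hand": 0.032}, {"translation": [0.008, 0, 0], "angular": [0, 0, 0], "hand": 0.032}, {"translation": [0.008, 0, 0], "angular": [0, 0, 0], "hand": 0.032}, {"translation": [0.008, 0, 0], "angular": [0, 0, 0], "hand": 0.032}, {"translation": [0.008, 0, 0], "angular": [0, 0, 0], "hand": 0.032}, {"translation": [0.008, 0, 0], "angular": [0, 0, 0], "hand": 0.032}, {"translation": [0.008, 0, 0], "angular": [0, 0, 0], "hand": 0.032}, {"translation": [0.008, 0, 0], "angular": [0, 0, 0], "hand": 0.032}, {"translation": [0.006, 0, 0], "angular": [0, 0, 0], "hand": 0.032}, {"translation": [0.004, 0, 0], "angular": [0, 0, 0], "hand": 0.032}])

```text
time_s: 18.35
eef_pos: [0.5745, -0.0211, 0.0503]
eef_rot: [0.0, 0.769, 0.639, -0.0]
wrist_force: [-0.6, -0.6, -0.4]
opening: 0.375
```

```bash
bash pv.sh 13
```

```text
t 18.35 pos [ 0.5745 -0.0211  0.0503] phi -10.55 z [-0. -0. -1.] r 0.182 ang 79.45 F [-0.6 -0.6 -0.4] open 32.0
stand xy 0.18240066843486472 -0.0007777354729241814
```

View pics/s13.png

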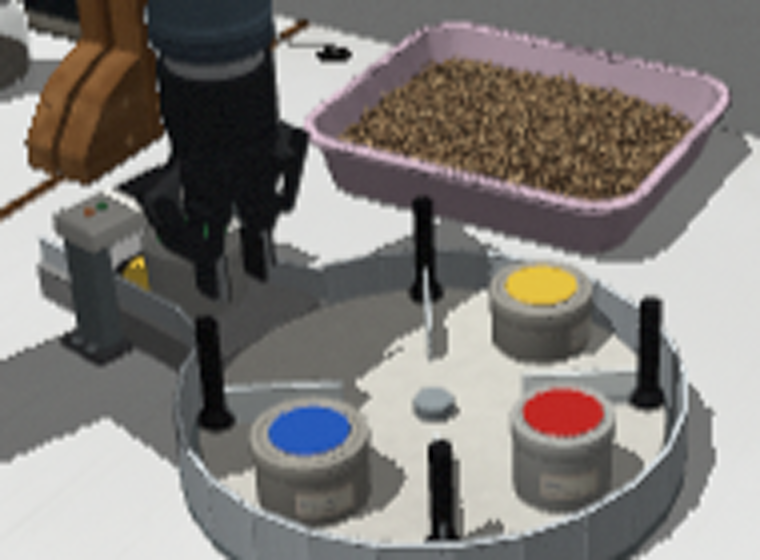

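View pics/t13.png

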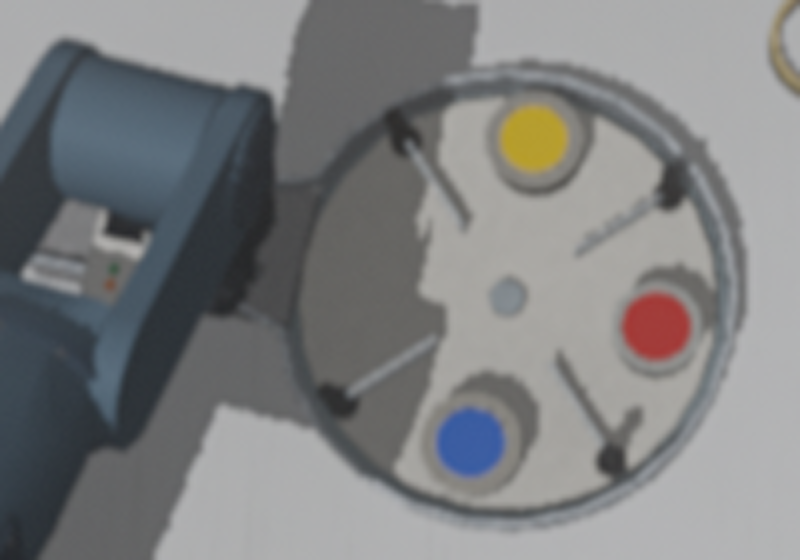

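Request:
apply_moves(plan=[{"translation": [0.006, 0, 0], "angular": [0, 0, 0], "hand": 0.032}, {"translation": [0.006, 0, 0], "angular": [0, 0, 0], "hand": 0.032}, {"translation": [0.006, 0, 0], "angular": [0, 0, 0], "hand": 0.032}, {"translation": [0.005, 0, 0], "angular": [0, 0, 0], "hand": 0.032}, {"translation": [0.003, 0, 0], "angular": [0, 0, 0], "hand": 0.032}, {"translation": [0.002, 0, 0], "angular": [0, 0, 0], "hand": 0.032}, {"translation": [0, 0, 0], "angular": [0, 0, 0], "hand": 0.032}])

```text
time_s: 19.32
eef_pos: [0.5796, 0.0062, 0.0502]
eef_rot: [-0.0, 0.769, 0.639, 0.0]
wrist_force: [-0.8, -0.3, 0.3]
opening: 0.375
```

```bash
bash pv.sh 14
```

```text
t 19.325 pos [0.5796 0.0062 0.0502] phi -10.56 z [-0.  0. -1.] r 0.2097 ang 79.45 F [-0.8 -0.3  0.3] open 32.0
stand xy 0.21014440208267104 -0.0007990049732352697
```

View pics/s14.png

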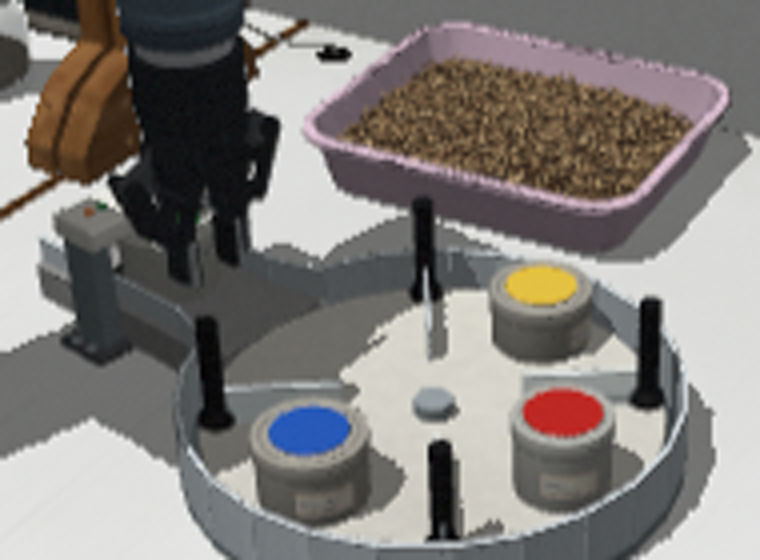

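Request:
apply_moves(plan=[{"translation": [-0.015, 0, 0], "angular": [0, 0, 0], "hand": 0.032}, {"translation": [-0.03, 0, 0], "angular": [0, 0, 0], "hand": 0.032}, {"translation": [-0.04, 0, 0], "angular": [0, 0, 0], "hand": 0.032}, {"translation": [-0.04, 0, -0.01], "angular": [0, 0, 0], "hand": 0.032}, {"translation": [-0.02, 0, -0.04], "angular": [0, 0, 0], "hand": 0.032}, {"translation": [0, 0, -0.06], "angular": [0, 0, 0], "hand": 0.032}, {"translation": [0, 0, -0.06], "angular": [0, 0, 0], "hand": 0.032}, {"translation": [-0.05, -0.01, 0], "angular": [0, 0, 0], "hand": 0.032}, {"translation": [-0.05, -0.012, 0], "angular": [0, 0, 0], "hand": 0.032}, {"translation": [-0.05, -0.012, 0], "angular": [0, 0, 0], "hand": 0.032}])

```text
time_s: 20.68
eef_pos: [0.4908, -0.2797, 0.2207]
eef_rot: [0.0, 0.769, 0.639, -0.0]
wrist_force: [0.8, -0.6, -0.0]
opening: 0.378
```

Request:
apply_moves(plan=[{"translation": [-0.05, -0.012, 0], "angular": [0, 0, 0], "hand": 0.032}, {"translation": [-0.05, -0.012, 0], "angular": [0, 0, 0], "hand": 0.032}, {"translation": [0, 0, 0], "angular": [0, 0, 0], "hand": 0.032}])

```text
time_s: 21.05
eef_pos: [0.4477, -0.3755, 0.2202]
eef_rot: [0.0, 0.771, 0.637, -0.0]
wrist_force: [-0.2, 0.2, -0.5]
opening: 0.375
```

```bash
bash pv.sh 15; python3 - <<'E'
from h import *
s=ctrl.camera("scene"); crop(s,180,190,260,260,9,"s15z.png")
s=ctrl.camera("top"); crop(s,160,185,240,260,8,"t15z.png")
E
```

```text
t 21.05 pos [ 0.4477 -0.3755  0.2202] phi -10.88 z [-0.    -0.001 -1.   ] r 0.1989 ang -118.05 F [-0.2  0.2 -0.5] open 32.0
stand xy -0.1891980390511936 0.05933840637913773
```

View pics/s15z.png

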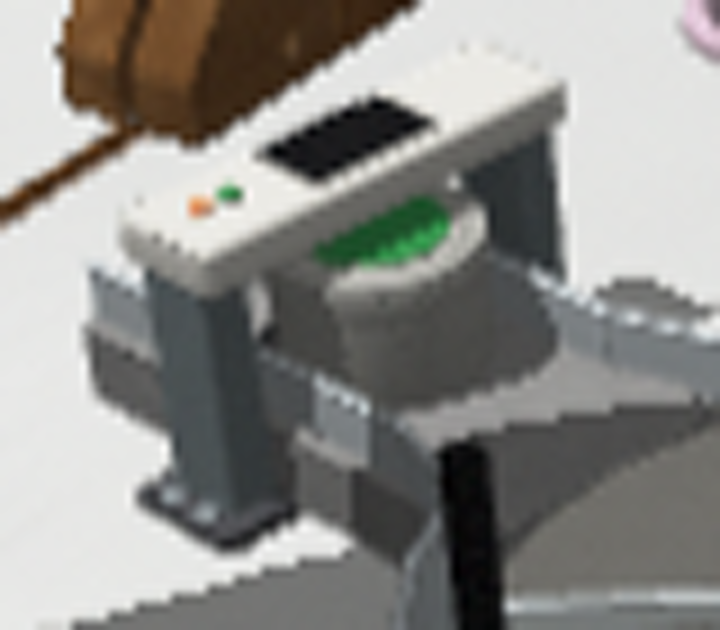

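View pics/t15z.png

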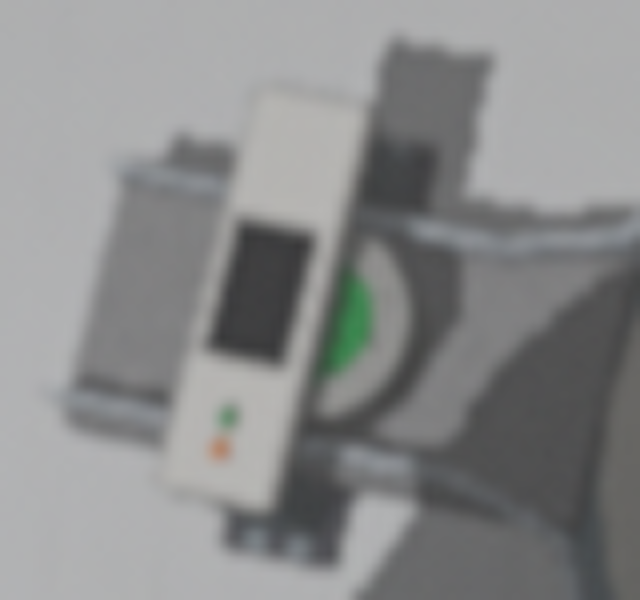

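```bash
python3 - <<'E'
from pr import *
c=ctrl.camera("top"); y=np.radians(79.5); ux=np.array([np.cos(y),np.sin(y)]);uy=np.array([-ux[1],ux[0]])
T=lambda u,v,z: back(c,160+(u+.5)/8-.5,185+(v+.5)/8-.5,z)[:2]
O=np.array([.5405,-.2003])
for n,p,z in[("hd edge",(368,100),.1045),("hd edge",(283,512),.1045),("hd far",(253,85),.1045),("hd far",(165,485),.1045),("tin edge",(413,312),.0765),("stick",(374,318),.0775),("rail up",(420,228),.0495),("rail lo",(380,465),.0495),("rail upL",(160,178),.0495),("rail loL",(110,402),.0495),("chan end",(75,395),.0295),("chan end up",(118,185),.0295)]:
    d=T(*p,z)-O; print(n,(d@ux).round(4),(d@uy).round(4))
c=ctrl.camera("scene")
S=lambda u,v,z: back(c,180+(u+.5)/9-.5,190+(v+.5)/9-.5,z)[:2]
for n,p,z in[("hd edge+",(205,265),.1045),("hd edge-",(565,90),.1045),("hd far+",(122,215),.1045),("stick bottom",(405,262),.0775),("tin base front",(440,402),.03),("tin base right",(556,330),.03),("tin lid right",(487,215),.0765),("st right",(452,215),.0775)]:
    d=S(*p,z)-O; print(n,(d@ux).round(4),(d@uy).round(4))
from ov import draw
draw("scene",(180,190,260,260),9,.5405,-.2003,y,"ov3s.png",[(252,0,35,77.5),(252,0,24,77.5),(252,0,35,30)])
draw("top",(160,185,240,260),8,.5405,-.2003,y,"ov3t.png",[(252,0,35,77.5),(252,0,24,77.5)])
E
```

```text
hd edge 0.2422 -0.0736
hd edge 0.2365 0.0723
hd far 0.2826 -0.0708
hd far 0.2782 0.0713
tin edge 0.2165 -0.0081
stick 0.2292 -0.0032
rail up 0.2283 -0.0423
rail lo 0.222 0.044
rail upL 0.3243 -0.0415
rail loL 0.3218 0.0413
chan end 0.3414 0.0392
chan end up 0.3453 -0.0392
hd edge+ 0.2368 0.0723
hd edge- 0.2348 -0.0692
hd far+ 0.2786 0.0696
stick bottom 0.2297 0.0052
tin base front 0.221 0.005
tin base right 0.2247 -0.0475
tin lid right 0.2332 -0.0314
st right 0.2402 -0.0233
```

View pics/ov3s.png

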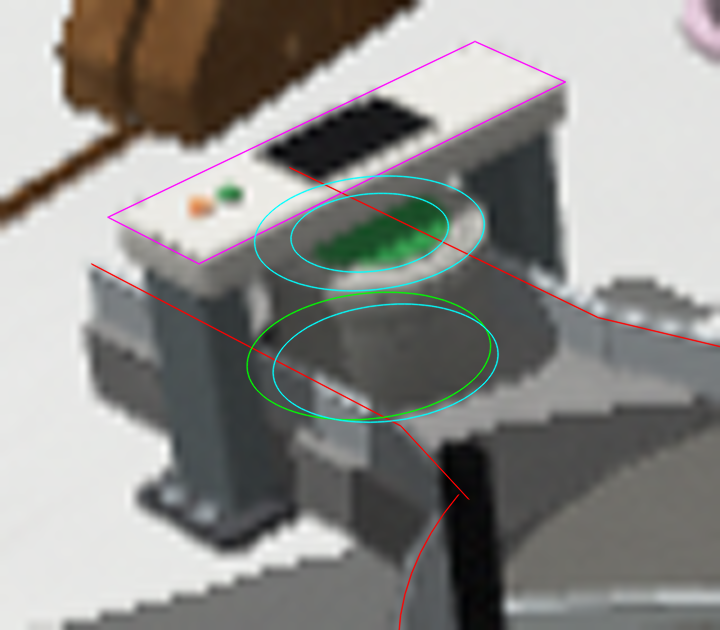

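View pics/ov3t.png

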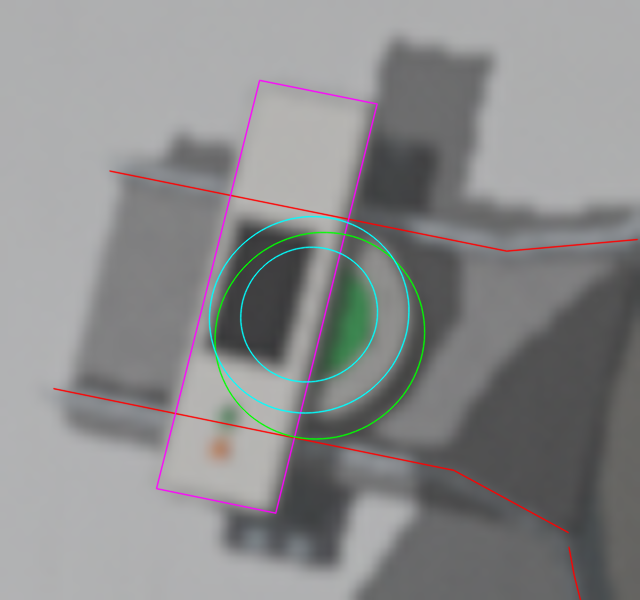

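```bash
python3 - <<'E'
from pr import *
rel(); o,M=st(); y=np.radians(79.5); tool(M,[.5405+.1*np.cos(y),-.2003+.1*np.sin(y),.05],o["eef_pos"])
E
```

```text
t 21.45 pos [ 0.4507 -0.3706  0.2204] phi -10.47 z [ 0.  0. -1.] r 0.1932 ang -117.94 F [-0.7 -0.5 -0.3] open 32.4
stand xy -0.18386142792058718 0.057252926104707565
t 21.45 pos [ 0.4507 -0.3706  0.2204] phi -10.47 z [ 0.  0. -1.] r 0.1932 ang -117.94 F [-0.7 -0.5 -0.3] open 32.4
tool delta [0.2838 0.0574 0.1704]
```

Request:
apply_moves(plan=[{"translation": [0.034, 0.0074, 0], "angular": [0, 0, 0], "hand": 0.032}, {"translation": [0.05, 0.01, 0], "angular": [0, 0, 0], "hand": 0.032}, {"translation": [0.05, 0.01, 0], "angular": [0, 0, 0], "hand": 0.032}, {"translation": [0.05, 0.01, 0], "angular": [0, 0, 0], "hand": 0.032}, {"translation": [0.05, 0.01, 0], "angular": [0, 0, 0], "hand": 0.032}, {"translation": [0.03, 0.006, 0], "angular": [0, 0, 0], "hand": 0.032}, {"translation": [0.02, 0.004, 0.01], "angular": [0, 0, 0], "hand": 0.032}, {"translation": [0, 0, 0.04], "angular": [0, 0, 0], "hand": 0.032}, {"translation": [0, 0, 0.04], "angular": [0, 0, 0], "hand": 0.032}, {"translation": [0, 0, 0], "angular": [0, 0, 0], "hand": 0.032}])

```text
time_s: 22.7
eef_pos: [0.5557, -0.1018, 0.1264]
eef_rot: [-0.004, 0.769, 0.639, -0.002]
wrist_force: [-0.0, 0.7, -0.2]
opening: 0.378
```

```bash
python3 - <<'E'
from pr import *
rel(); o,M=st(); y=np.radians(79.5); tool(M,[.5405+.1*np.cos(y),-.2003+.1*np.sin(y),.05],o["eef_pos"])
E
```

```text
t 22.7 pos [ 0.5557 -0.1018  0.1264] phi -10.57 z [-0.008  0.003 -1.   ] r 0.0992 ang 81.6 F [-0.   0.7 -0.2] open 32.3
stand xy 0.09960273233973066 0.0029948780179844853
t 22.7 pos [ 0.5557 -0.1018  0.1264] phi -10.57 z [-0.008  0.003 -1.   ] r 0.0992 ang 81.6 F [-0.   0.7 -0.2] open 32.3
tool delta [0.0003 0.0036 0.0764]
```

Request:
apply_moves(plan=[{"translation": [0, 0.001, 0.02], "angular": [0, 0, 0], "hand": 0.032}, {"translation": [0, 0, 0.03], "angular": [0, 0, 0], "hand": 0.032}, {"translation": [0, 0, 0.02], "angular": [0, 0, 0], "hand": 0.032}, {"translation": [0, 0, 0.008], "angular": [0, 0, 0], "hand": 0.032}, {"translation": [0, 0, 0], "angular": [0, 0, 0], "hand": 0.032}, {"translation": [0, 0, 0], "angular": [0, 0, 0], "hand": 0.032}])

```text
time_s: 23.45
eef_pos: [0.5606, -0.1036, 0.0537]
eef_rot: [0.001, 0.769, 0.639, 0.001]
wrist_force: [0.3, -0.4, 0.8]
opening: 0.375
```

```bash
bash pv.sh 16
```

```text
t 23.45 pos [ 0.5606 -0.1036  0.0537] phi -10.57 z [ 0.002 -0.001 -1.   ] r 0.0983 ang 78.6 F [ 0.3 -0.4  0.8] open 32.1
stand xy 0.09875130265184433 -0.0021806523103571123
```

View pics/s16.png

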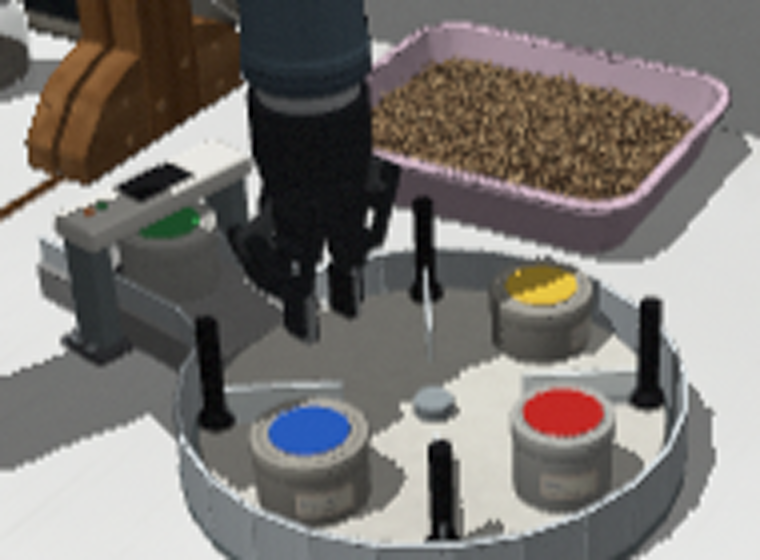

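Request:
apply_moves(plan=[{"translation": [0.01, -0.0014, 0.0035], "angular": [0, 0, 0], "hand": 0.032}, {"translation": [0.02, 0, 0], "angular": [0, 0, 0], "hand": 0.032}, {"translation": [0.025, 0, 0], "angular": [0, 0, 0], "hand": 0.032}, {"translation": [0.025, 0, 0], "angular": [0, 0, 0], "hand": 0.032}, {"translation": [0.015, 0, 0], "angular": [0, 0, 0], "hand": 0.032}, {"translation": [0.009, 0, 0], "angular": [0, 0, 0], "hand": 0.032}, {"translation": [0, 0, 0], "angular": [0, 0, 0], "hand": 0.032}])

```text
time_s: 24.42
eef_pos: [0.5773, -0.0001, 0.0488]
eef_rot: [0.0, 0.769, 0.639, -0.0]
wrist_force: [-0.4, -0.1, 0.2]
opening: 0.375
```

```bash
python3 -c "
from pr import *
rel()"
```

```text
t 24.425 pos [ 5.773e-01 -1.000e-04  4.880e-02] phi -10.51 z [-0. -0. -1.] r 0.2032 ang 79.76 F [-0.4 -0.1  0.2] open 32.1
stand xy 0.20358026358643355 0.0002809866808650003
```

14 mm more, slowly.

Request:
apply_moves(plan=[{"translation": [0.003, 0.0005, -0.001], "angular": [0, 0, 0], "hand": 0.032}, {"translation": [0.003, 0.0005, 0], "angular": [0, 0, 0], "hand": 0.032}, {"translation": [0.003, 0, 0], "angular": [0, 0, 0], "hand": 0.032}, {"translation": [0.002, 0, 0], "angular": [0, 0, 0], "hand": 0.032}, {"translation": [0.002, 0, 0], "angular": [0, 0, 0], "hand": 0.032}, {"translation": [0.001, 0, 0], "angular": [0, 0, 0], "hand": 0.032}, {"translation": [0, 0, 0], "angular": [0, 0, 0], "hand": 0.032}, {"translation": [0, 0, 0], "angular": [0, 0, 0], "hand": 0.032}])

```text
time_s: 25.42
eef_pos: [0.5809, 0.013, 0.0498]
eef_rot: [-0.0, 0.769, 0.639, 0.0]
wrist_force: [-0.4, -0.7, 0.8]
opening: 0.376
```

```bash
python3 -c "
from pr import *
rel()"
```

```text
t 25.425 pos [0.5809 0.013  0.0498] phi -10.56 z [ 0.  0. -1.] r 0.2167 ang 79.44 F [-0.4 -0.7  0.8] open 32.1
stand xy 0.21710435813572881 -0.0008430153454100606
```

Now retreat and check from both cameras.

Request:
apply_moves(plan=[{"translation": [-0.01, 0, 0], "angular": [0, 0, 0], "hand": 0.032}, {"translation": [-0.03, 0, 0], "angular": [0, 0, 0], "hand": 0.032}, {"translation": [-0.04, 0, 0], "angular": [0, 0, 0], "hand": 0.032}, {"translation": [-0.04, 0, -0.01], "angular": [0, 0, 0], "hand": 0.032}, {"translation": [-0.03, 0, -0.04], "angular": [0, 0, 0], "hand": 0.032}, {"translation": [0, 0, -0.06], "angular": [0, 0, 0], "hand": 0.032}, {"translation": [0, 0, -0.06], "angular": [0, 0, 0], "hand": 0.032}, {"translation": [-0.05, -0.01, 0], "angular": [0, 0, 0], "hand": 0.032}, {"translation": [-0.05, -0.012, 0], "angular": [0, 0, 0], "hand": 0.032}, {"translation": [-0.05, -0.012, 0], "angular": [0, 0, 0], "hand": 0.032}])

```text
time_s: 26.68
eef_pos: [0.4914, -0.2773, 0.2201]
eef_rot: [0.0, 0.769, 0.639, 0.0]
wrist_force: [0.0, -0.4, 0.3]
opening: 0.373
```

Request:
apply_moves(plan=[{"translation": [-0.05, -0.012, 0], "angular": [0, 0, 0], "hand": 0.032}, {"translation": [-0.05, -0.012, 0], "angular": [0, 0, 0], "hand": 0.032}, {"translation": [-0.03, -0.008, 0], "angular": [0, 0, 0], "hand": 0.032}, {"translation": [0, 0, 0], "angular": [0, 0, 0], "hand": 0.032}, {"translation": [0, 0, 0], "angular": [0, 0, 0], "hand": 0.032}])

```text
time_s: 27.3
eef_pos: [0.437, -0.3972, 0.2195]
eef_rot: [-0.0, 0.769, 0.639, 0.0]
wrist_force: [0.6, 0.1, -0.6]
opening: 0.373
```

```bash
bash pv.sh 17; python3 - <<'E'
from h import *
s=ctrl.camera("scene"); crop(s,180,190,260,260,9,"s17z.png")
s=ctrl.camera("top"); crop(s,160,185,240,260,8,"t17z.png")
E
```

```text
t 27.3 pos [ 0.437  -0.3972  0.2195] phi -10.59 z [-0.     0.001 -1.   ] r 0.2231 ang -117.85 F [ 0.6  0.1 -0.6] open 31.9
stand xy -0.21251066094235302 0.06589387010208338
```

View pics/s17z.png

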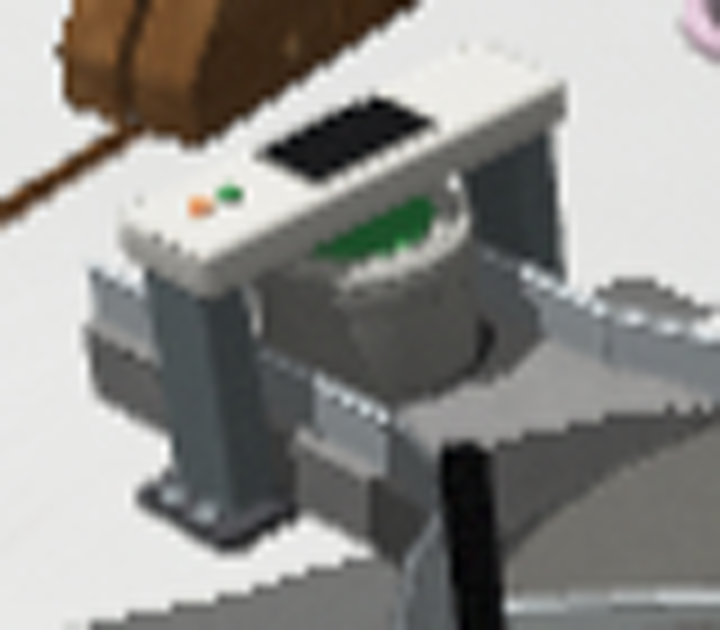

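View pics/t17z.png

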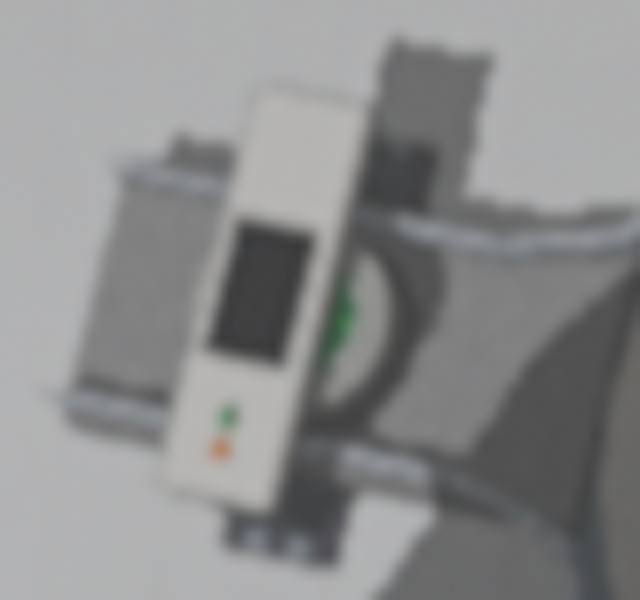

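View pics/s17.png

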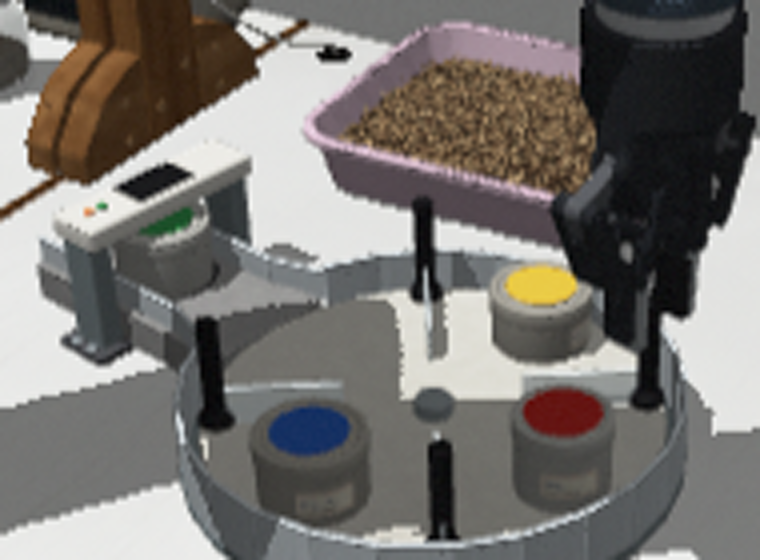

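```bash
python3 - <<'E'
from pr import *
from ov import draw
y=np.radians(79.5); ux=np.array([np.cos(y),np.sin(y)]);uy=np.array([-ux[1],ux[0]]);O=np.array([.5405,-.2003])
c=ctrl.camera("top")
T=lambda u,v,z: back(c,160+(u+.5)/8-.5,185+(v+.5)/8-.5,z)[:2]
for n,p,z in[("tin edge",(394,308),.0765),("sticker",(353,318),.0775),("ring edge",(417,325),.0295)]:
    d=T(*p,z)-O; print(n,(d@ux).round(4),(d@uy).round(4))
draw("top",(160,185,240,260),8,.5398,-.2003,y,"ov4t.png",[(260,0,35,76.5),(260,0,24,77.5)])
draw("scene",(180,190,260,260),9,.5410,-.2020,y,"ov4s.png",[(260,0,35,76.5),(260,0,24,77.5),(260,0,35,30)])
E
```

```text
tin edge 0.2234 -0.0082
sticker 0.2364 -0.0017
ring edge 0.2261 -0.0106
```

View pics/ov4t.png

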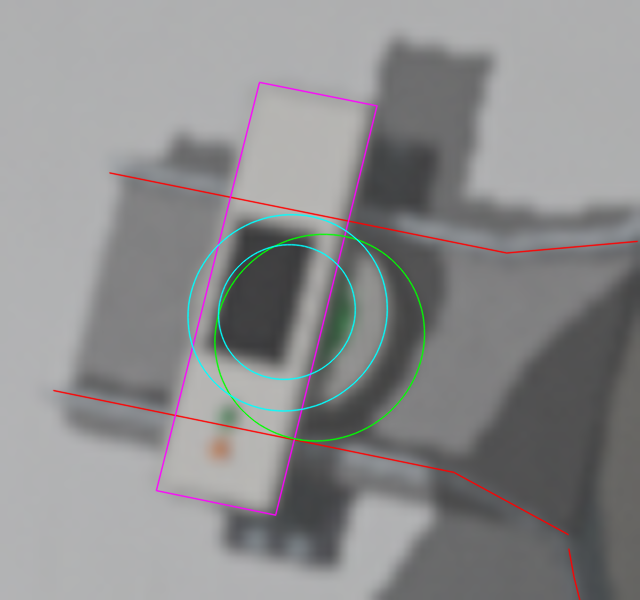

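View pics/ov4s.png

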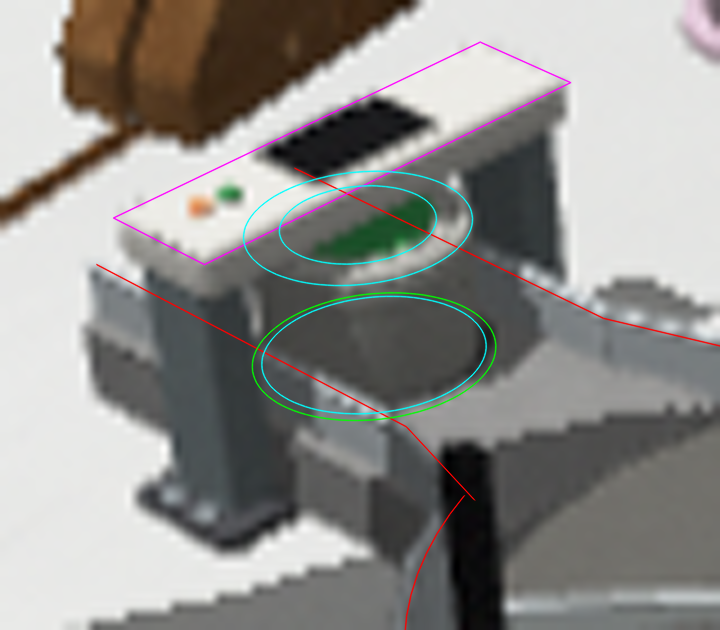

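```bash
python3 - <<'E'
from h import *
def z(im,u0,v0,u1,v1,s,g): 
    a=im[v0:v1,u0:u1].astype(float)/255; a=np.clip(a*1.0,0,1)**g
    return cv2.resize((a*255).astype(np.uint8),None,fx=s,fy=s,interpolation=cv2.INTER_CUBIC)
t0=cv2.imread("pics/top0.png"); t1=ctrl.camera("top")["img"][:,:,::-1]
s0=cv2.imread("pics/scene0.png"); s1=ctrl.camera("scene")["img"][:,:,::-1]
cv2.imwrite("pics/cmpt.png",np.hstack([z(a,180,200,230,250,8,.55) for a in(t0,t1)]))
cv2.imwrite("pics/cmps.png",np.hstack([z(a,195,200,250,245,7,.45) for a in(s0,s1)]))
E
```

```text
(no output)
```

View pics/cmpt.png

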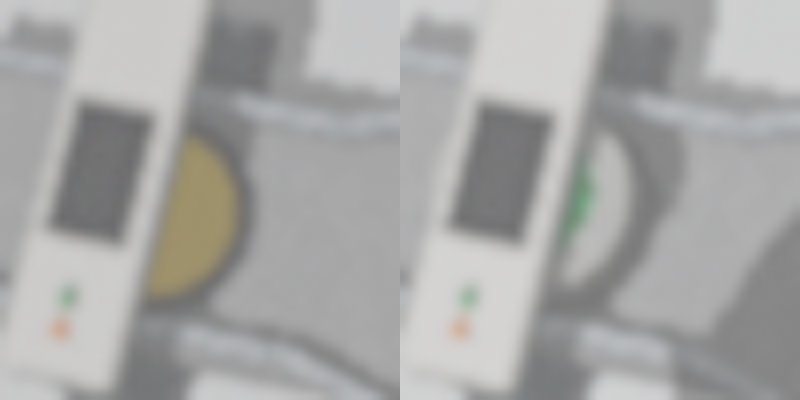

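View pics/cmps.png

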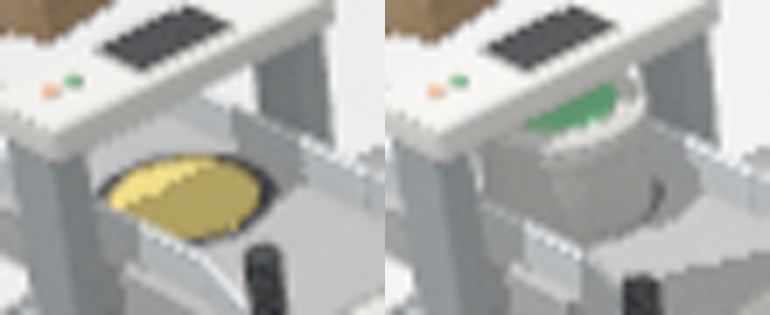

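```bash
python3 - <<'E'
from pr import *
y=np.radians(79.5); ux=np.array([np.cos(y),np.sin(y)]);uy=np.array([-ux[1],ux[0]]);O=np.array([.5405,-.2003])
c=ctrl.camera("top")
for n,(u,v),z,r in[("ring",(253,212),.0295,.038),("yellow edge",(239,205),.0295,0),("tin",(235,195),.0765,.035),("tin",(235,195),.073,.035),("ringbot",(165,303),.0295,.038),("tinbot",(168,290),.0765,.035)]:
    d=back(c,180+(u+.5)/8-.5,200+(v+.5)/8-.5,z)[:2]-O; print(n,(d@ux).round(4),(d@ux+r).round(4),(d@uy).round(4))
E
```

```text
ring 0.227 0.265 -0.0078
yellow edge 0.2325 0.2325 -0.0093
tin 0.2225 0.2575 -0.0058
tin 0.2234 0.2584 -0.0063
ringbot 0.2502 0.2882 0.031
tinbot 0.2375 0.2725 0.0317
```

```bash
cat > fit.py <<'E'
from pr import *
from scipy.optimize import least_squares
y=np.radians(79.5); ux=np.array([np.cos(y),np.sin(y)]);uy=np.array([-ux[1],ux[0]]);O=np.array([.5405,-.2003])
def pts(c,im,sel,z,box,score,S=8):
    u0,v0,u1,v1=box; a=cv2.resize(im[v0:v1,u0:u1].astype(np.float32),None,fx=S,fy=S,interpolation=cv2.INTER_CUBIC)
    m=(score(a)).astype(np.uint8)
    cs,_=cv2.findContours(m,cv2.RETR_EXTERNAL,cv2.CHAIN_APPROX_NONE); k=max(cs,key=cv2.contourArea)[:,0]
    P=np.array([back(c,u0+(u+.5)/S-.5,v0+(v+.5)/S-.5,z)[:2]-O for u,v in k]); return np.c_[P@ux,P@uy],k
def fit(P,r=None):
    if r: q=least_squares(lambda x:np.hypot(P[:,0]-x[0],P[:,1]-x[1])-r,[.26,0],loss="soft_l1",f_scale=.001)
    else: q=least_squares(lambda x:np.hypot(P[:,0]-x[0],P[:,1]-x[1])-x[2],[.26,0,.035],loss="soft_l1",f_scale=.001)
    return q.x,np.sqrt(np.mean(q.fun**2))
E
python3 - <<'E'
from fit import *
ct=ctrl.camera("top"); cs=ctrl.camera("scene")
t0=cv2.imread("pics/top0.png")[:,:,::-1]; s0=cv2.imread("pics/scene0.png")[:,:,::-1]
yel=lambda a:(a[...,0]-a[...,2])>0.22*(a[...,0]+20)
P,k=pts(ct,t0,None,.0295,(180,200,230,250),yel)
print(P[:,0].min(),P[:,0].max(),P[:,1].min(),P[:,1].max())
A=P[(P[:,0]<.24-0.04*P[:,1]*0)]; print("top yellow arc",len(A),fit(A),fit(A,.033))
P,k=pts(cs,s0,None,.0295,(195,200,250,245),yel)
print(P[:,0].min(),P[:,0].max(),P[:,1].min(),P[:,1].max())
A=P[(P[:,1]<.01)]; print("scene yellow",fit(P),fit(A),len(A))
E
```

```text
0.2316101834894648 0.2582814063554908 -0.029918646024840317 0.029448579631815085
top yellow arc 116 (array([ 2.64321937e-01, -1.61760012e-04,  3.22704761e-02]), np.float64(0.0002045706695530282)) (array([ 2.65108773e-01, -1.50315522e-04]), np.float64(0.00021222812348818763))
0.22838866486727963 0.2984881115102211 -0.03709394443618284 0.020414080583272955
scene yellow (array([ 0.26477308, -0.00625237,  0.03206146]), np.float64(0.002788244674769999)) (array([ 0.26471458, -0.00344831,  0.03362975]), np.float64(0.0009736558556078207)) 270
```

```bash
python3 - <<'E'
from fit import *
grn=lambda a:(a[...,1]-a[...,0])>0.3*(a[...,1]+10)
for n,z in(("top",.078),("scene",.078)):
    c=ctrl.camera(n)
    P,k=pts(c,c["img"],None,z,(180,200,230,250) if n=="top" else (205,205,240,235),grn)
    print(n,P[:,0].min(),P[:,0].max(),P[:,1].min(),P[:,1].max(),len(P))
    A=P[P[:,0]<P[:,0].min()+.006] if n=="top" else P[(P[:,0]-P[:,1]*0.0)<.2425]
    print(len(A),fit(A,.024),fit(A,.0235))
# reference: initial red etc. stickers: yellow tin free-fit radius in both cams now
ye=lambda a:(a[...,0]-a[...,2])>0.35*(a[...,0]+20)
for n,b in(("top",(280,190,310,220)),("scene",(295,215,335,245))):
    c=ctrl.camera(n); P,k=pts(c,c["img"],None,.072,b,ye)
    q=least_squares(lambda x:np.hypot(P[:,0]-x[0],P[:,1]-x[1])-x[2],[P[:,0].mean(),P[:,1].mean(),.024]); print("yellow tin",n,q.x)
gr=lambda a:(a[...,2]-a[...,0])>0.3*(a[...,2]+10)
for n,b in(("top",(262,260,295,300)),("scene",(240,255,275,285))):
    c=ctrl.camera(n); P,k=pts(c,c["img"],None,.078,b,gr)
    q=least_squares(lambda x:np.hypot(P[:,0]-x[0],P[:,1]-x[1])-x[2],[P[:,0].mean(),P[:,1].mean(),.024]); print("blue tin",n,q.x)
E
```

```text
top 0.23798375436258407 0.24227827248707784 -0.004798365921749497 0.00655571947812274 66
66 (array([ 0.26391083, -0.00059057]), np.float64(0.0015111456689744706)) (array([ 0.26340281, -0.00055882]), np.float64(0.001511262376089746))
scene 0.23651973991625555 0.25666753604577575 -0.0244841564047814 0.019445765143470573 226
69 (array([ 0.26131974, -0.0033233 ]), np.float64(0.0006934515407943431)) (array([ 0.26079533, -0.00327116]), np.float64(0.0006756679474883971))
yellow tin top [ 0.00396597 -0.10930214  0.02363325]
yellow tin scene [ 0.00479193 -0.11340932  0.0245221 ]
blue tin top [0.00588864 0.10601364 0.01959572]
blue tin scene [0.00181401 0.10576039 0.02407788]
```

```bash
python3 - <<'E'
from fit import *
s0=cv2.imread("pics/scene0.png"); s1=ctrl.camera("scene")["img"][:,:,::-1]
def z(im): 
    a=(im[212:240,212:242].astype(float)/255)**.4; return cv2.resize((a*255).astype(np.uint8),None,fx=13,fy=13,interpolation=cv2.INTER_NEAREST)
cv2.imwrite("pics/z2.png",np.hstack([z(s0),z(s1)]))
c=ctrl.camera("scene")
for x in(.260,.2625,.265):
    p0=proj(c,[*(O+ux*x-uy*.0033),.0295])
    for d in(0,-30,-60,-90,30):
        a=np.radians(180-d); v=ux*np.cos(a)+uy*np.sin(a)
        print(x,d,*[(proj(c,[*(O+ux*x-uy*.0033+v*r),.0295])-[212,212]).round(1)*13 for r in(.035,.038)])
E
```

```text
0.26 0 [230.1 269.1] [239.2 273. ]
0.26 -30 [275.6 228.8] [288.6 230.1]
0.26 -60 [279.5 184.6] [293.8 182. ]
0.26 -90 [241.8 149.5] [252.2 144.3]
0.26 30 [154.7 295.1] [157.3 301.6]
0.2625 0 [222.3 265.2] [231.4 269.1]
0.2625 -30 [267.8 224.9] [280.8 226.2]
0.2625 -60 [271.7 180.7] [286.  178.1]
0.2625 -90 [235.3 145.6] [244.4 140.4]
0.2625 30 [146.9 289.9] [149.5 297.7]
0.265 0 [214.5 260. ] [223.6 265.2]
0.265 -30 [260. 221.] [273.  222.3]
0.265 -60 [265.2 176.8] [278.2 174.2]
0.265 -90 [227.5 141.7] [237.9 136.5]
0.265 30 [139.1 286. ] [141.7 293.8]
```

View pics/z2.png

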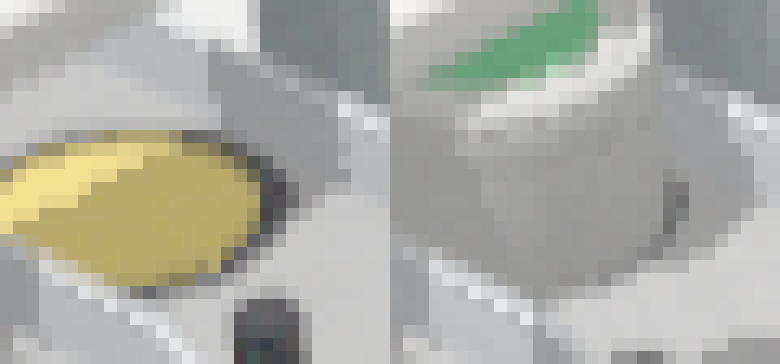

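The ring's dark rim shows evenly round the tin base (right crop 665–688, about 3 mm). The tin is centred within about 1–2 mm, and the gripper is clear. Handing in.

```bash
python3 -c "
from bench import ctrl
print(ctrl.get_obs()['time_s'],ctrl.hand_in())"
```

```text
the job is handed in; nothing more can be done
28.3 None
```

I turned the carousel about 171° clockwise by one post until the grey tin with the green sticker stood at the gap. Then I pushed it through the gap and along the channel with the part-open fingers as a cradle, without lifting it. I stopped once to measure, then pushed the last 7 mm. The job was handed in at 28.3 s with the gripper parked clear.

- **Final position:** in the scene camera, about 3 mm of the ring's dark rim shows on the side of the tin base that is in view, so I judge it centred to about 1–2 mm.
- **Cameras disagree:** depending on which edge I used, the top camera put the tin's centre between 258 and 263 mm along the channel, against the 260 mm mark. Some of those edges also suggested up to about 7 mm between tin and ring, both along and across the channel. I trusted the rim because it is at the same height as the tin base.
- **Other tins and reader head:** the blue, yellow and red tins are upright in their compartments. The reader head looks unmoved in the pictures, and no measured wrist force was above about 3 N.

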